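# Check the bench scale with its test weights

## Robot

A 7-joint arm with a two-finger parallel gripper is mounted at the origin on the work surface. World frame = base frame: x ahead of the robot, y to its left, z up, the work surface at z = 0. Lengths are in m, angles in rad, forces in N, time in s.
With the tool pointing down it reaches from about 0.4 to 0.85 m from the base axis. Payload 4.5 kg.
Tool frame: the origin (TCP) lies on the centre line of the jaws, within the pads' length; the fingertips stand 17 mm ahead of it and the grasp point (between the pads) lies 2 mm behind it; z points along the fingers, y is the line along which they close (so a half turn about z gives the same grasp; the last joint's range is limited). The gripper opens to 85 mm and grips with 20 to 120 N. Pads are 22 mm wide; open, the fingers measure 114 mm over their backs; the gripper's body (76 mm by 85 mm) begins 54 mm behind the grasp point. The pads swing forward as they close: fully open they stand 13 mm farther back than shut.
Start: joints at [-1.26, 0.689, -0.195, 1.565, 0.157, 0.902, -0.215], TCP at [0.171, 0.601, 0.228] pointing down, gripper open.
Joint ranges: [-3.01, 3.01], [-0.46, 2.08], [-1.47, 1.51], [0.13, 2.56], [-1, 4.14], [0.04, 2.09], [-2.66, 2.66]. Speed limits (rad/s): [2.57, 2.57, 3.14, 3.14, 3.14, 3.14, 3.14].

## Interface

Orientations are given as a 3x3 rotation matrix whose columns are the frame's x, y, z axes.
In Python, from workcell import monitor, eyes, ticket gives the robot as it stands. The module is installed in compiled form; this text tells all that it offers.
- The arm moves only by the tool move_arm, never from a script. Its argument "series" is a list of rows, each a list of 3 entries, a list of its own where there are three numbers: the shift along the world's x, y, z each as a share of 0.02 m, from -1 to 1, then the turn, a rotation vector about the world's x, y, z each as a share of 0.1 rad, from -1 to 1, then the opening, from -1 (shut) to 1 (fully open). In form: [[[tx, ty, tz], [rx, ry, rz], fingers], ...]. A call has 1 to 12 rows; each row shifts and turns the commanded pose from where the row before left it; what a row does not reach is not made up. A row lasts 1/10 s, in which the tool goes at most 50 mm and 8.59 degrees, less where a joint would pass 70% of its speed; a pose out of reach is approached as far as the arm can. A call with a number of a shift or a turn outside -1 to 1 is refused whole. A call with a gripper value outside its range is refused whole. The fingers move at their own pace and stop on an object; the grip force is fixed at half the most. Time passes only in rows, so rows that do not move let the fingers close. It gives the time, the measured TCP pose, the force, the opening and the grip force at its end, in the units of the state.
- monitor.observe(): the state, without advancing time (a new reading comes with each control period).
- eyes.grab_frame(name): name is "side" or "top" or "wrist"; returns the picture (400x640x3 uint8, red, green, blue); there is no depth.
- eyes.camera_model(name): a dict with "fx", "fy", "cx", "cy" (pixels), "R" (3x3) and "t" (3): a world point X has camera coordinates R X + t. Camera axes: x right, y down, z forward; pixel columns grow to the right and rows downward; lengths in m; the calibration is good to about 2 mm. A picture is of the moment at which its call begins: read the wrist's pose just before it. camera_model takes no time and is no camera call; for the wrist camera it gives the pose at the moment of the call.
- ticket.sign_off(): hands the job in; it is judged then, once.
Trained networks look in the newest picture that a camera, given by its name, has taken for a name from the list of things; names that differ only in an ending like _2 or _b are one class to them, and where a whole thing is asked for, a point or a joint stands for the part that bears it (a point fixed in the world has none). Each returns a list of dicts, best first, with "conf" (0 to 1); they miss things now and then, are a little off and sometimes report something else, mostly with a low value. They report only what shows in the picture. A call takes as long as a camera call. They do not tell look-alikes from the thing itself.
- eyes.boxes_of(camera, name): "location" ([x, y, z] in m, in world coordinates, good to about 4 mm: the middle of the surface that is visible of it).
- eyes.outline_of(camera, name): "pixels" (400x640 bool, what is visible of it).
The state is a dict: "t": time; "joint_positions": joint angles; "joint_vel": joint speeds; "joint_torque": joint torques, N m; "eef_pos": TCP position; "orientation": TCP orientation; "contact_force": force on the tool from outside, world axes, zero at the start; "ft_torque": the same for the moment, N m; "opening": opening from 0.0 (shut) to 1.0 (fully open); "grasp_force": force on a finger pad.
Only numpy, scipy, OpenCV 4.12 (cv2) and the standard library are available. Lean on these libraries where they do the work, as an engineer would, in place of code of your own. Each camera call takes 0.05 s, during which the arm holds its last target. There are 200 camera calls.

## Task

Run the check of the bench scale: put the red switch key fully home in the lock of the switch box and turn it a quarter turn clockwise to its stop to switch the scale on. Then, from the smallest weight to the largest, set each check weight that is there gently upright in the middle of the weighing pan, let go, let it rest there for two seconds, and then stand it in the orange tray. When all of them stand in the tray, turn the key back to off and leave it in the lock; leave everything else alone.

Things in the scene. Friction and masses are not known exactly. Their poses are not given: they have to be found in the camera images.
- key: The switch key, standing upright: a flat steel blade 14 mm (its x) by 7 mm (its y), 22 mm long with its last 4 mm stepped down to 11.5 x 4.5 mm, then a round steel collar 26 mm across from 22 to 27 mm, then a red plastic bow (the grip) 36 mm (x) by 10 mm (y) from 27 to 65 mm height. Origin at the blade's lower tip, z up along the key. It works either way round (half a turn).
- key_stand: Blue plastic stand, 75 x 60 x 30 mm high, fixed; the key waits in the slot in its top with its collar resting on the top face. Origin under its centre.
- lock_mouth (a point): Centre of the top face of the round brass lock barrel (40 mm across) on the grey switch box with a yellow top plate (120 x 110 x 40 mm high, fixed). The barrel stands 28 mm above the box. Its slot is 15.5 mm (this point's x) by 8.5 mm (its y), 25 mm deep; z up. Fully home, the key's collar rests on the barrel's top face. The frame turns with the barrel.
- lock (a joint): Turn of the lock barrel in rad: 0 = off (slot in line with the red lamp), 1.57 = on, a quarter turn clockwise seen from above, where it meets its stop (a line from the centre to the green lamp). It stays where it is left (0.06 N m friction).
- pan: The scale's round steel weighing pan, 110 mm across, 6 mm thick, on a white bench scale (150 x 200 mm, housing top 50 mm high, fixed to the table). It is sprung: it sinks about 1 mm per newton, 12 mm at most. Origin at the centre of its underside.
- pan_center (a point): Centre of the pan's top face, 74 mm above the table when empty, marked by a red disc 24 mm across in a ring 66 mm across. Moves down with the pan.
- tray: Shallow orange tray, 100 mm (x) by 280 mm (y), 30 mm high, walls and floor 5 mm thick, open at the top, fixed. Origin under its centre.
- weight_a: Check weight, number 1 in size of four (it may be absent): a steel disc 34 mm across and 22 mm high, a thin 14 mm neck, and a round blue knob 22 mm across from 38 to 52 mm height. About 0.18 kg. Origin at the centre of its underside, z up.
- weight_b: Check weight, number 2 in size of four (it may be absent): a steel disc 42 mm across and 28 mm high, a thin 14 mm neck, and a round green knob 22 mm across from 44 to 58 mm height. About 0.33 kg. Origin at the centre of its underside, z up.
- weight_c: Check weight, number 3 in size of four (it may be absent): a steel disc 50 mm across and 32 mm high, a thin 14 mm neck, and a round yellow knob 22 mm across from 48 to 62 mm height. About 0.53 kg. Origin at the centre of its underside, z up.
- weight_d: Check weight, number 4 in size of four (it may be absent): a steel disc 58 mm across and 36 mm high, a thin 14 mm neck, and a round red knob 22 mm across from 52 to 66 mm height. About 0.8 kg. Origin at the centre of its underside, z up.
- tape: Bystander, to be left alone: a roll of yellow tape lying flat, 90 mm across, 24 mm high. Origin under its centre.
- casting: Bystander, to be left alone: a small aluminium casting, 50 x 35 x 32 mm. Origin under its centre.
- oil: Bystander, to be left alone: a white bottle with a red cap, 52 mm across, 130 mm high. Origin under its centre.
- mug: Bystander, to be left alone: a blue mug, 76 mm across, 85 mm high. Origin under its centre.
- driver: Bystander, to be left alone: a screwdriver with an orange handle, lying. Origin under its centre.
- fitting: Bystander, to be left alone: a brass stepped fitting, 32 mm across, 36 mm high. Origin under its centre.
Not all that is in view belongs to the job. Leave any green or turquoise look-alike of the key alone.

How it is judged:
By the outcome, as a careful person would: the job done as asked, in the order asked, and still so for the second after the job is handed in, with the robot touching nothing.
Of weight_a, weight_b, weight_c, weight_d only 2 to 3 are there at a start; the rules pass over those that are not, and their reading is None.
At some moment in a run one of weight_a, weight_b, weight_c, weight_d may be knocked a few centimetres aside while the robot is not near it.
It also fails if it takes over 210 s, if anything falls off the work surface, if the arm or the gripper's body presses on something with over 40 N, if the wrist force passes 120 N, or if a joint passes its speed limit or range.

## Working session

There is one attempt and no reset: what is moved stays moved. The work goes in short steps, Python scripts to look and compute and a tool call to move; the robot and the scene stay as the last step left them, time stands still between calls to the robot, and variables do not carry over. Pictures are saved under pics/ and viewed, at most 14 in all, crops included, and the job is handed in when it is done.

Besides the shell and the picture viewer there is one more tool, called after "Request:" by a JSON object that holds its "api" and its "payload", one argument or row to a line. move_arm: Moves the arm, as the interface text tells. Shift numbers are shares of 0.02 m and turn numbers shares of 0.1 rad, none past 1 either way. Its arguments: {"type":"object","properties":{"series":{"type":"array","items":{"type":"array"}}},"required":["series"]}

```bash
mkdir -p pics; ls
cat > h.py <<'E'
import numpy as np, cv2
from workcell import monitor, eyes, ticket
def save(cam,name,crop=None,s=1):
    im=eyes.grab_frame(cam)
    if crop: a,b,c,d=crop; im=im[b:d,a:c]
    im=cv2.resize(im,None,fx=s,fy=s,interpolation=cv2.INTER_CUBIC) if s!=1 else im
    cv2.imwrite('pics/'+name,im[:,:,::-1])
def proj(cam,X):
    m=eyes.camera_model(cam); p=np.array(m['R'])@np.array(X)+np.array(m['t'])
    return np.array([m['fx']*p[0]/p[2]+m['cx'],m['fy']*p[1]/p[2]+m['cy']])
def ray(cam,u,v,z):
    m=eyes.camera_model(cam); R=np.array(m['R']);t=np.array(m['t'])
    c=-R.T@t; d=R.T@np.array([(u-m['cx'])/m['fx'],(v-m['cy'])/m['fy'],1])
    return c+d*(z-c[2])/d[2]
E
python3 - <<'E'
from h import *
s=monitor.observe(); print({k:np.round(v,3).tolist() for k,v in s.items()})
save('top','top0.png'); save('side','side0.png')
for c in ['top','side']:
    m=eyes.camera_model(c); print(c,np.round(-np.array(m['R']).T@m['t'],3),m['fx'])
for n in ['key','key_stand','lock_mouth','pan','tray','weight_a','weight_b','weight_c','weight_d']:
    for r in eyes.boxes_of('top',n)[:4]: print(n,np.round(r['location'],3),round(r['conf'],2),proj('top',r['location']).round())
E
```

```text
pics
{'t': 0.0, 'joint_positions': [-1.26, 0.69, -0.195, 1.566, 0.157, 0.903, -0.215], 'joint_vel': [-0.0, -0.001, 0.0, -0.0, -0.0, -0.0, 0.001], 'joint_torque': [-0.001, -53.96, -1.266, -15.855, 0.009, 0.009, -0.0], 'eef_pos': [0.171, 0.601, 0.227], 'orientation': [[-0.962, 0.273, -0.0], [0.273, 0.962, -0.002], [-0.0, -0.002, -1.0]], 'contact_force': [0.359, -1.231, -0.943], 'ft_torque': [0.0, 0.026, -0.005], 'grasp_force': 0.0, 'opening': 1.002}
top [0.374 0.004 1.204] 406.30062622235437
side [0.395 0.835 0.648] 371.8311984644465
key [ 0.477 -0.361  0.063] 0.66 [466. 210.]
key [ 0.439 -0.264  0.065] 0.5 [432. 224.]
key [ 0.554 -0.146  0.055] 0.5 [387. 185.]
key [ 0.286 -0.298  0.053] 0.44 [447. 279.]
key_stand [ 0.433 -0.261  0.034] 0.75 [429. 227.]
lock_mouth [ 0.61  -0.287  0.068] 0.73 [437. 164.]
pan [0.622 0.011 0.077] 0.67 [331. 162.]
tray [0.43  0.03  0.001] 0.84 [327. 232.]
weight_a [0.567 0.341 0.032] 0.67 [220. 188.]
weight_a [0.567 0.226 0.03 ] 0.58 [259. 186.]
weight_b [0.567 0.341 0.032] 0.67 [220. 188.]
weight_b [0.567 0.226 0.03 ] 0.58 [259. 186.]
weight_c [0.567 0.341 0.032] 0.67 [220. 188.]
weight_c [0.567 0.226 0.03 ] 0.58 [259. 186.]
weight_d [0.567 0.341 0.032] 0.67 [220. 188.]
weight_d [0.567 0.226 0.03 ] 0.58 [259. 186.]
```

View pics/top0.png

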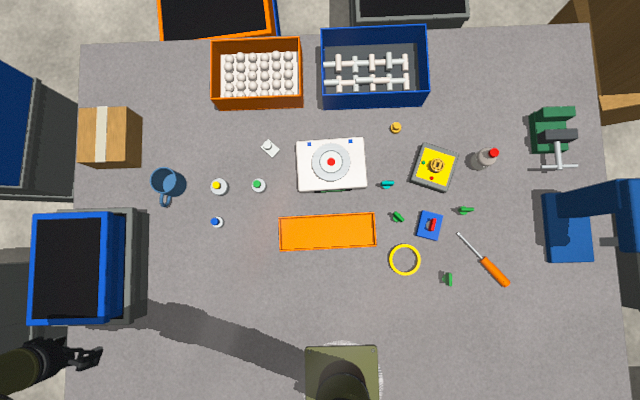

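View pics/side0.png

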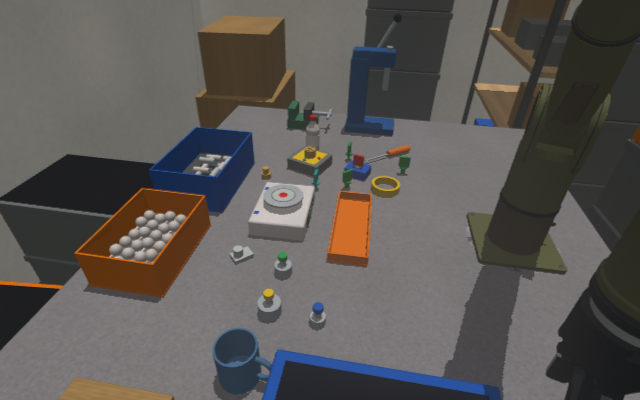

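The top view shows the blue-knob weight a at (217,222), green b at (258,185) and yellow c at (220,186). There is no red knob, so d is absent. The key candidates are red in the blue stand (430,225), green at (397,216), (466,210) and (448,279), and teal at (387,184). Only the red one in the stand fits. I'll enlarge it to confirm, along with the lock.

Run:
```python
from h import *
save('top','crop1.png',(375,130,485,250),5)
im=eyes.grab_frame('top'); hsv=cv2.cvtColor(im,cv2.COLOR_RGB2HSV)
def blob(name,lo,hi,roi,z):
    m=np.zeros(im.shape[:2],np.uint8); a,b,c,d=roi
    m[b:d,a:c]=cv2.inRange(hsv,np.array(lo),np.array(hi))[b:d,a:c]
    p=np.argwhere(m)[:,::-1].astype(np.float32)
    w=np.array([ray('top',u,v,z)[:2] for u,v in p],np.float32)
    (c,s,an)=cv2.minAreaRect(w); print(name,len(p),'mean',w.mean(0).round(4),'rect',np.round(c,4),np.round(s,4),round(an,1),'px',p.mean(0).round(1))
blob('stand',(105,150,60),(125,255,255),(410,205,450,245),.03)
blob('keyred',(0,150,60),(6,255,255),(415,210,445,240),.085)
blob('box',(20,150,60),(35,255,255),(400,135,470,200),.04)
blob('pandisc',(0,150,60),(6,255,255),(320,150,345,175),.074)
blob('tray',(5,150,60),(20,255,255),(270,205,385,255),.03)
blob('redlamp',(0,170,60),(6,255,255),(405,140,462,192),.042)
blob('greenlamp',(45,120,40),(75,255,255),(405,140,462,192),.042)
blob('a',(105,150,60),(125,255,255),(200,210,235,235),.045)
blob('b',(45,120,60),(75,255,255),(245,170,275,200),.051)
blob('c',(20,150,60),(35,255,255),(205,170,235,200),.055)
```

```text
stand 461 mean [ 0.4382 -0.2613] rect [ 0.4389 -0.263 ] [0.0624 0.075 ] 74.0 px [428.3 225.3]
keyred 55 mean [ 0.4372 -0.2584] rect [ 0.4374 -0.2583] [0.0124 0.0336] 72.7 px [431.8 224.5]
box 915 mean [ 0.6087 -0.2886] rect [ 0.6086 -0.2881] [0.0899 0.0898] 69.3 px [435.1 166. ]
pandisc 41 mean [0.6249 0.0121] rect [0.6261 0.0117] [0.017  0.0174] 88.2 px [330.9 161.4]Traceback (most recent call last):
  File "<stdin>", line 14, in <module>
  File "<stdin>", line 8, in blob
  File "h.py", line 12, in ray
    m=eyes.camera_model(cam); R=np.array(m['R']);t=np.array(m['t'])
ValueError: time passes only in moves, steps and waits
```

View pics/crop1.png

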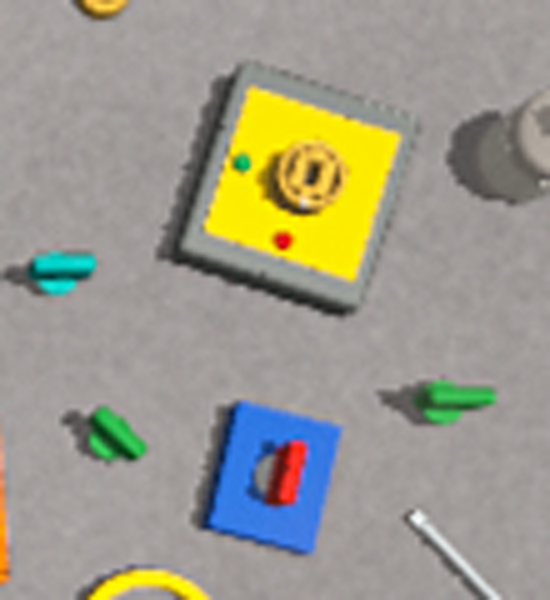

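The crop confirms it: red bow with a steel collar on the blue stand at crop (287,472). The green and teal ones are look-alikes. The red lamp is at crop (283,240), the green lamp at (241,162) and the barrel slot at about (312,175).

```bash
python3 - <<'E'
s=open('h.py').read()
s=s.replace("def save","_c={}\ndef cm(cam):\n    if cam not in _c: _c[cam]=eyes.camera_model(cam)\n    return _c[cam]\ndef save").replace("m=eyes.camera_model(cam)","m=cm(cam)")
s+='''
def blob(im,cam,name,lo,hi,roi,z,big=True):
    hsv=cv2.cvtColor(im,cv2.COLOR_RGB2HSV)
    m=np.zeros(im.shape[:2],np.uint8); a,b,c,d=roi
    m[b:d,a:c]=cv2.inRange(hsv,np.array(lo),np.array(hi))[b:d,a:c]
    if big:
        n,l,st,_=cv2.connectedComponentsWithStats(m)
        if n>1: m=(l==1+st[1:,4].argmax()).astype(np.uint8)
    p=np.argwhere(m)[:,::-1].astype(np.float32)
    if len(p)<4: print(name,'none'); return
    w=np.array([ray(cam,u,v,z)[:2] for u,v in p],np.float32)
    c,s,an=cv2.minAreaRect(w); print(name,len(p),'mean',w.mean(0).round(4),'rect',np.round(c,4),np.round(s,4),round(an,1),'px',p.mean(0).round(1))
    return w.mean(0)
RED=((0,150,60),(6,255,255));YEL=((20,150,60),(35,255,255));GRN=((45,120,40),(75,255,255));BLU=((105,150,60),(125,255,255));ORA=((5,150,60),(20,255,255))
'''
open('h.py','w').write(s)
E
python3 - <<'E'
from h import *
im=eyes.grab_frame('top')
blob(im,'top','pandisc',*RED,(320,150,345,175),.074)
blob(im,'top','tray',*ORA,(270,205,385,255),.03)
blob(im,'top','redlamp',*RED,(405,140,462,192),.042)
blob(im,'top','greenlamp',*GRN,(405,140,462,192),.042)
blob(im,'top','a',*BLU,(200,210,235,235),.046)
blob(im,'top','b',*GRN,(245,170,275,200),.052)
blob(im,'top','c',*YEL,(205,170,235,200),.056)
m=cm('wrist');print('wrist cam pos',-np.array(m['R']).T@m['t'],np.round(m['R'],2),m['fx'])
E
```

```text
pandisc 42 mean [0.6251 0.0122] rect [0.6261 0.0117] [0.017  0.0174] 88.2 px [330.8 161.3]
tray 3339 mean [0.4296 0.0301] rect [0.43   0.0307] [0.0997 0.2792] 1.4 px [326.9 231.3]
redlamp none
greenlamp 8 mean [ 0.6207 -0.2544] rect [ 0.6211 -0.2541] [0.0057 0.006 ] 86.7 px [423.1 162.1]
a 42 mean [0.4676 0.3527] rect [0.4678 0.3523] [0.0187 0.0181] 44.1 px [214.4 221.1]
b 34 mean [0.5722 0.2292] rect [0.5722 0.2288] [0.0145 0.0149] 89.5 px [256.4 183.5]
c 42 mean [0.5708 0.3457] rect [0.571  0.3455] [0.018  0.0175] 0.2 px [215.9 185. ]
wrist cam pos [0.10761642 0.61849912 0.37403661] [[ 0.27  0.96  0.  ]
 [ 0.93 -0.26  0.26]
 [ 0.25 -0.07 -0.96]] 311.60459688635444
```

Request:
{"api": "move_arm", "payload": {
  "series": [
    [[0.3, -1, 0], [0, 0, 0], 1],
    [[0.3, -1, 0], [0, 0, 0], 1],
    [[0.3, -1, 0], [0, 0, 0], 1],
    [[0.3, -1, 0], [0, 0, 0], 1],
    [[0.3, -1, 0], [0, 0, 0], 1],
    [[0.3, -1, 0], [0, 0, 0], 1],
    [[0.3, -1, 0], [0, 0, 0], 1],
    [[0.3, -1, 0], [0, 0, 0], 1],
    [[0.3, -1, 0], [0, 0, 0], 1],
    [[0.3, -1, 0], [0, 0, 0], 1],
    [[0.3, -1, 0], [0, 0, 0], 1],
    [[0.3, -1, 0], [0, 0, 0], 1]
  ]
}}

```text
t: 1.9
eef_pos: [0.2431, 0.3606, 0.2281]
orientation: [[-0.962, 0.273, 0.0], [0.273, 0.962, 0.001], [-0.0, 0.001, -1.0]]
contact_force: [0.5, -0.4, 0.1]
opening: 0.999
grasp_force: 0.0
```

```bash
python3 -c "
from h import *
s=monitor.observe();print(np.round(s['joint_positions'],2),np.round(s['eef_pos'],4),np.round(s['orientation'],3).tolist())"
```

```text
[-0.93  0.45 -0.23  2.11  0.18  0.59  0.01] [0.2431 0.3606 0.2281] [[-0.962, 0.273, 0.0], [0.273, 0.962, 0.001], [-0.0, 0.001, -1.0]]
```

Request:
{"api": "move_arm", "payload": {
  "series": [
    [[0.7, -1, 0], [0, 0, 0], 1],
    [[0.7, -1, 0], [0, 0, 0], 1],
    [[0.7, -1, 0], [0, 0, 0], 1],
    [[0.7, -1, 0], [0, 0, 0], 1],
    [[0.7, -1, 0], [0, 0, 0], 1],
    [[0.7, -1, 0], [0, 0, 0], 1],
    [[0.7, -1, 0], [0, 0, 0], 1],
    [[0.7, -1, 0], [0, 0, 0], 1],
    [[0.7, -1, 0], [0, 0, 0], 1],
    [[0.7, -1, 0], [0, 0, 0], 1],
    [[0.7, -1, 0], [0, 0, 0], 1],
    [[0.7, -1, 0], [0, 0, 0], 1]
  ]
}}

```text
t: 3.1
eef_pos: [0.4115, 0.1205, 0.2281]
orientation: [[-0.962, 0.273, 0.001], [0.273, 0.962, 0.0], [-0.001, 0.001, -1.0]]
contact_force: [0.6, 0.0, 0.4]
opening: 1.001
grasp_force: 0.0
```

Request:
{"api": "move_arm", "payload": {
  "series": [
    [[0.1, -1, 0], [0, 0, 0], 1],
    [[0.1, -1, 0], [0, 0, 0], 1],
    [[0.1, -1, 0], [0, 0, 0], 1],
    [[0.1, -1, 0], [0, 0, 0], 1],
    [[0.1, -1, 0], [0, 0, 0], 1],
    [[0.1, -1, 0], [0, 0, 0], 1],
    [[0.1, -1, 0], [0, 0, 0], 1],
    [[0.1, -1, 0], [0, 0, 0], 1],
    [[0.1, -1, 0], [0, 0, 0], 1],
    [[0.1, -1, 0], [0, 0, 0], 1],
    [[0.1, -1, 0], [0, 0, 0], 1],
    [[0.1, -1, 0], [0, 0, 0], 1]
  ]
}}

```text
t: 4.3
eef_pos: [0.435, -0.1197, 0.2281]
orientation: [[-0.962, 0.273, 0.001], [0.273, 0.962, -0.0], [-0.001, 0.0, -1.0]]
contact_force: [-0.5, 0.2, -0.1]
opening: 0.999
grasp_force: 0.0
```

Request:
{"api": "move_arm", "payload": {
  "series": [
    [[0, -1, 0], [0, 0, 0], 1],
    [[0, -1, 0], [0, 0, 0], 1],
    [[0, -1, 0], [0, 0, 0], 1],
    [[0, -1, 0], [0, 0, 0], 1],
    [[0, -1, 0], [0, 0, 0], 1],
    [[0, -1, 0], [0, 0, 0], 1],
    [[0, -1, 0], [0, 0, 0], 1],
    [[0, 0, 0], [0, 0, 0], 1],
    [[0, 0, 0], [0, 0, 0], 1]
  ]
}}

```text
t: 5.2
eef_pos: [0.4347, -0.2584, 0.2279]
orientation: [[-0.962, 0.274, 0.0], [0.274, 0.962, 0.001], [0.0, 0.001, -1.0]]
contact_force: [0.6, 0.0, -0.1]
opening: 0.996
grasp_force: 0.0
```

Run:
```python
from h import *
s=monitor.observe();print(np.round(s['joint_positions'],2))
cm('wrist'); im=eyes.grab_frame('wrist'); cv2.imwrite('pics/w1.png',im[:,:,::-1])
print('key proj',proj('wrist',[.4375,-.26,.073]),'tcp',proj('wrist',s['eef_pos']))
F=(0,0,640,400)
blob(im,'wrist','stand',*BLU,F,.03)
blob(im,'wrist','key',*RED,F,.073)
blob(im,'wrist','greenlamp',*GRN,F,.042)
```

```text
[ 0.64  0.54 -0.31  1.92  0.24  0.72  1.49]
key proj [319.40800916 185.16872871] tcp [320.88441144 247.03694391]
stand 4219 mean [ 0.4272 -0.6191] rect [ 0.4235 -0.6312] [0.0762 0.1884] 89.1 px [ 27.9 248.5]
key 293 mean [0.6249 0.0118] rect [0.6249 0.0118] [0.0216 0.0205] 74.0 px [608.8 280.6]
greenlamp 427 mean [ 0.4642 -0.1743] rect [ 0.4679 -0.1744] [0.0407 0.0217] 25.9 px [401.9 180.8]
```

View pics/w1.png

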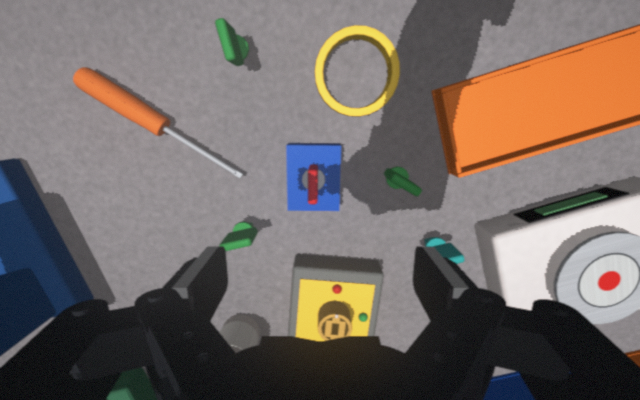

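The wrist view shows the stand with the red key at (313,185), the lock with its barrel at about (336,325), and its red lamp at (337,289) and green lamp at (362,317). The nearest look-alikes are the green ones at (403,180) and (238,236). Next I'll measure within regions.

Run:
```python
from h import *
im=cv2.imread('pics/w1.png')[:,:,::-1].copy()
blob(im,'wrist','stand',(100,100,30),(130,255,255),(275,130,350,220),.03)
blob(im,'wrist','key',(0,120,40),(8,255,255),(295,155,335,215),.073)
blob(im,'wrist','redlamp',(0,120,40),(8,255,255),(325,280,350,300),.042)
blob(im,'wrist','greenl',*GRN,(352,308,372,328),.042)
for u,v in [(336,325),(336,315),(317,325),(355,325)]: print(ray('wrist',u,v,.068).round(4))
cv2.imwrite('pics/w1c.png',cv2.resize(im[140:345,270:400],None,fx=4,fy=4,interpolation=cv2.INTER_CUBIC)[-590:,:,::-1])
```

```text
stand 2967 mean [ 0.4348 -0.2656] rect [ 0.4372 -0.2661] [0.0605 0.0759] 73.7 px [313.2 175.5]
key none
redlamp 48 mean [ 0.5724 -0.276 ] rect [ 0.5722 -0.2761] [0.0084 0.0095] 74.8 px [336.6 288.6]
greenl 19 mean [ 0.6206 -0.2556] rect [ 0.6206 -0.2558] [0.0062 0.0057] 74.1 px [362.7 318. ]
[ 0.6017 -0.286   0.068 ]
[ 0.589  -0.2826  0.068 ]
[ 0.5958 -0.307   0.068 ]
[ 0.6077 -0.2651  0.068 ]
```

View pics/w1c.png

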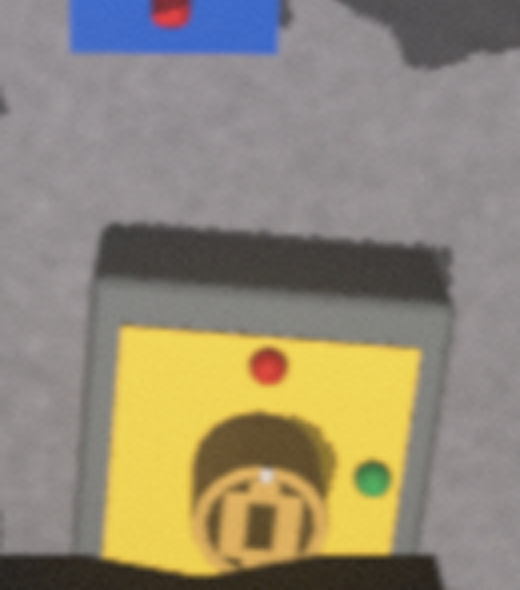

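Run:
```python
from h import *
im=cv2.imread('pics/w1.png')[:,:,::-1].copy()
print(im[168:204:5,313],)
hsv=cv2.cvtColor(im,cv2.COLOR_RGB2HSV);print(hsv[168:204:5,313].tolist())
m=((im[:,:,0]>1.4*im[:,:,1])&(im[:,:,0]>1.3*im[:,:,2])&(im[:,:,0]>60)).astype(np.uint8)
m[:,:295]=0;m[:,335:]=0;m[:155]=0;m[215:]=0
p=np.argwhere(m)[:,::-1].astype(np.float32)
for v in range(int(p[:,1].min()),int(p[:,1].max())+1,3):
    q=p[p[:,1]==v,0]; print(v,q.min(),q.max(),ray('wrist',q.mean(),v,.073).round(4)[:2])
# expected key footprint
a=np.deg2rad(-16.5)
def kp(c,z): return [proj('wrist',[c[0]+s*.018*np.cos(a)-t*.005*np.sin(a),c[1]+s*.018*np.sin(a)+t*.005*np.cos(a),z]).round(1).tolist() for s in(-1,1) for t in(-1,1)]
c=(.4372,-.264);print(kp(c,.073),kp(c,.035))
```

```text
[[ 90  41  49]
 [219  68  72]
 [132  52  58]
 [132  50  57]
 [131  52  59]
 [131  53  60]
 [132  51  60]
 [185  67  85]]
[[175, 139, 90], [179, 176, 219], [178, 155, 132], [177, 158, 132], [177, 154, 131], [177, 152, 131], [177, 156, 132], [175, 163, 185]]
165 313.0 315.0 [ 0.4169 -0.2588]
168 310.0 316.0 [ 0.4194 -0.2605]
171 308.0 317.0 [ 0.4221 -0.2618]
174 308.0 317.0 [ 0.425  -0.2627]
177 308.0 317.0 [ 0.4279 -0.2635]
180 308.0 317.0 [ 0.4308 -0.2643]
183 308.0 317.0 [ 0.4337 -0.2652]
186 308.0 317.0 [ 0.4366 -0.266 ]
189 309.0 317.0 [ 0.4396 -0.2664]
192 309.0 317.0 [ 0.4426 -0.2673]
195 309.0 316.0 [ 0.4454 -0.2686]
198 309.0 316.0 [ 0.4484 -0.2695]
201 308.0 316.0 [ 0.4513 -0.2708]
[[309.7, 168.0], [319.9, 168.1], [309.5, 203.4], [319.5, 203.6]] [[310.7, 162.1], [319.8, 162.2], [310.6, 194.0], [319.5, 194.1]]
```

Request:
{"api": "move_arm", "payload": {
  "series": [
    [[0.12, -0.36, -1], [0, 0, 0], -0.2],
    [[0, 0, -1], [0, 0, 0], -0.2],
    [[0, 0, -1], [0, 0, 0], -0.2],
    [[0, 0, -1], [0, 0, 0], -0.2],
    [[0, 0, -1], [0, 0, 0], -0.2],
    [[0, 0, -1], [0, 0, 0], -0.2],
    [[0, 0, 0], [0, 0, 0], -0.2],
    [[0, 0, 0], [0, 0, 0], -0.2]
  ]
}}

```text
t: 6.05
eef_pos: [0.4375, -0.2649, 0.1082]
orientation: [[-0.962, 0.272, -0.0], [0.272, 0.962, 0.001], [0.0, 0.001, -1.0]]
contact_force: [-0.8, -0.4, -0.1]
opening: 0.4
grasp_force: 0.0
```

Run:
```python
from h import *
cm('wrist'); im=eyes.grab_frame('wrist'); cv2.imwrite('pics/w2.png',im[120:400,160:480,::-1].repeat(2,0).repeat(2,1)[:560])
print(proj('wrist',[.437,-.266,.073]),proj('wrist',monitor.observe()['eef_pos']))
```

```text
[318.66064217 223.17533008] [320.13838532 248.34426301]
```

View pics/w2.png

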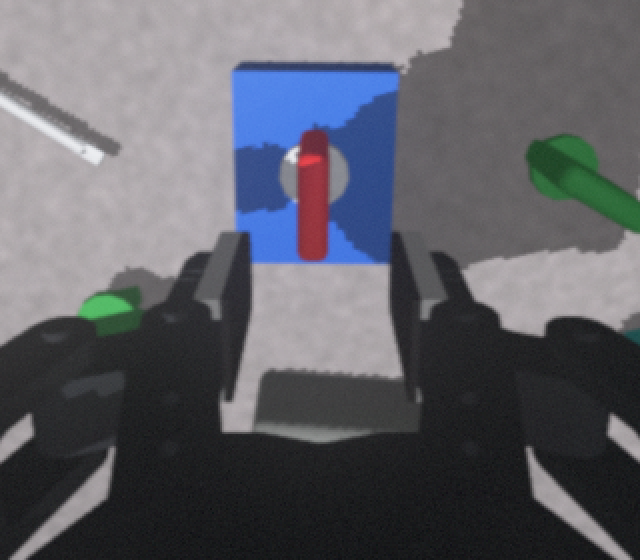

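The key sits centred between the jaws at crop (313,208), within about 2 mm. I'll lower and grip.

Request:
{"api": "move_arm", "payload": {
  "series": [
    [[0, -0.12, -0.8], [0, 0, 0], -0.2],
    [[0, 0, -0.9], [0, 0, 0], -0.2],
    [[0, 0, -0.85], [0, 0, 0], -0.2],
    [[0, 0, 0], [0, 0, 0], -0.2],
    [[0, 0, 0], [0, 0, 0], -1],
    [[0, 0, 0], [0, 0, 0], -1],
    [[0, 0, 0], [0, 0, 0], -1],
    [[0, 0, 0], [0, 0, 0], -1],
    [[0, 0, 0], [0, 0, 0], -1]
  ]
}}

```text
t: 7.0
eef_pos: [0.438, -0.2686, 0.0581]
orientation: [[-0.962, 0.273, 0.002], [0.273, 0.962, -0.001], [-0.002, -0.0, -1.0]]
contact_force: [0.6, 0.8, 7.1]
opening: 0.097
grasp_force: 62.4
```

Request:
{"api": "move_arm", "payload": {
  "series": [
    [[0, 0, 0.5], [0, 0, 0], -1],
    [[0, 0, 1], [0, 0, 0], -1],
    [[0, 0, 1], [0, 0, 0], -1],
    [[0, 0, 1], [0, 0, 0], -1],
    [[0, 0, 1], [0, 0, 0], -1],
    [[0, 0, 1], [0, 0, 0], -1],
    [[0.8, 0, 0], [0, 0, -0.45], -1],
    [[0.8, 0, 0], [0, 0, -0.45], -1],
    [[0.8, 0, 0], [0, 0, 0], -1],
    [[0.7, 0, 0], [0, 0, 0], -1],
    [[0, 0, 0], [0, 0, 0], -1],
    [[0, 0, 0], [0, 0, 0], -1]
  ]
}}

```text
t: 8.2
eef_pos: [0.4983, -0.2683, 0.1671]
orientation: [[-0.933, 0.359, -0.001], [0.359, 0.933, 0.0], [0.001, -0.0, -1.0]]
contact_force: [-0.6, -0.3, -0.1]
opening: 0.093
grasp_force: 61.4
```

Run:
```python
from h import *
s=monitor.observe();print(np.round(s['joint_positions'],2),s['eef_pos'],s['orientation'])
cm('wrist'); im=eyes.grab_frame('wrist')
print('lock',proj('wrist',[.607,-.288,.068]),'tcp',proj('wrist',s['eef_pos']))
blob(im,'wrist','redlamp',(0,120,40),(8,255,255),(250,60,400,260),.042)
blob(im,'wrist','greenl',*GRN,(300,60,400,300),.042)
cv2.imwrite('pics/w3.png',cv2.resize(im[100:340,200:440],None,fx=2.5,fy=2.5,interpolation=cv2.INTER_CUBIC)[:,:,::-1])
cv2.imwrite('pics/w3raw.png',im[:,:,::-1])
import pickle;pickle.dump(cm('wrist'),open('w3.pkl','wb'))
```

```text
[ 0.56  0.7  -0.25  1.8   0.26  0.67  1.37] [ 0.49831672 -0.26831312  0.16712732] [[-9.33494937e-01  3.58589266e-01 -9.69683325e-04]
 [ 3.58589283e-01  9.33495420e-01  1.62045416e-04]
 [ 9.63302690e-04 -1.96449473e-04 -9.99999517e-01]]
lock [343.02426331 312.45576081] tcp [320.70335766 246.94261085]
redlamp 734 mean [ 0.5442 -0.2859] rect [ 0.5414 -0.2851] [0.0187 0.0441] 69.0 px [320.3 240.2]
greenl 243 mean [ 0.4583 -0.1862] rect [ 0.4591 -0.1878] [0.01   0.0213] 72.8 px [394.6 111.8]
```

View pics/w3.png

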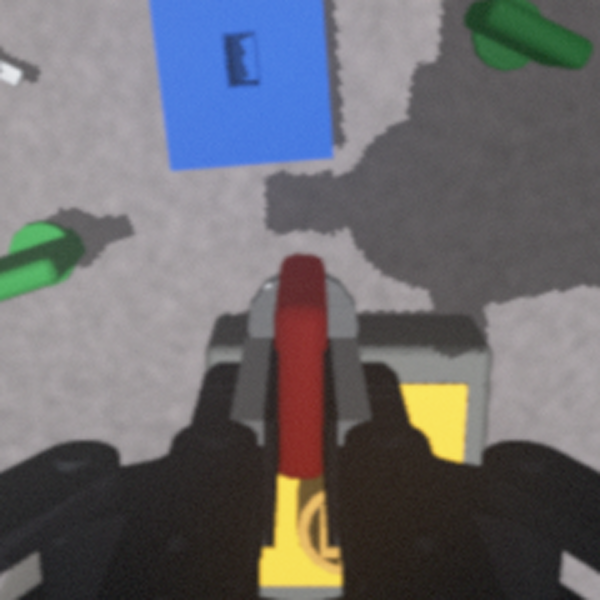

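The wrist view shows the key held straight (bow top at crop (300,400)), but the gripper hides the lock at crop (322,530). The lock is visible from beyond it, so I'll pass over and look back.

Request:
{"api": "move_arm", "payload": {
  "series": [
    [[0.9, 0.1, 0], [0, 0, 0], -1],
    [[0.9, 0.1, 0], [0, 0, 0], -1],
    [[0.9, 0.1, 0], [0, 0, 0], -1],
    [[0.9, 0.1, 0], [0, 0, 0], -1],
    [[0.9, 0.1, 0], [0, 0, 0], -1],
    [[0.9, 0.1, 0], [0, 0, 0], -1],
    [[0.9, 0.2, 0], [0, 0, 0], -1],
    [[0.8, 0.2, 0], [0, 0, 0], -1],
    [[0, 0, 0], [0, 0, 0], -1],
    [[0, 0, 0], [0, 0, 0], -1]
  ]
}}

```text
t: 9.25
eef_pos: [0.6396, -0.2487, 0.1666]
orientation: [[-0.933, 0.359, -0.002], [0.359, 0.933, -0.0], [0.002, -0.001, -1.0]]
contact_force: [-0.6, -1.2, -0.9]
opening: 0.097
grasp_force: 61.4
```

Run:
```python
from h import *
s=monitor.observe();print(np.round(s['joint_positions'],2),s['eef_pos'],s['orientation'][0])
cm('wrist'); im=eyes.grab_frame('wrist')
print('lock',proj('wrist',[.607,-.288,.068]),'tcp',proj('wrist',s['eef_pos']))
for o in eyes.boxes_of('wrist','lock_mouth')[:2]: print(o)
blob(im,'wrist','redlamp',(0,120,40),(8,255,255),(200,60,300,200),.042)
blob(im,'wrist','greenl',*GRN,(220,60,400,220),.042)
cv2.imwrite('pics/w4.png',cv2.resize(im[100:300,190:390],None,fx=3,fy=3,interpolation=cv2.INTER_CUBIC)[:,:,::-1])
import pickle;pickle.dump(cm('wrist'),open('w4.pkl','wb'))
```

```text
[ 0.42  0.85 -0.24  1.41  0.23  0.91  1.32] [ 0.63964828 -0.24872383  0.1665916 ] [-0.933413    0.35879738 -0.0021464 ]
lock [259.81914813 177.22179733] tcp [320.63693943 246.93970159]
{'location': [0.6008, -0.2912, 0.0625], 'conf': 0.7}
redlamp 112 mean [ 0.5724 -0.2772] rect [ 0.5725 -0.2773] [0.0094 0.0091] 69.0 px [260.6 129.3]
greenl none
```

View pics/w4.png

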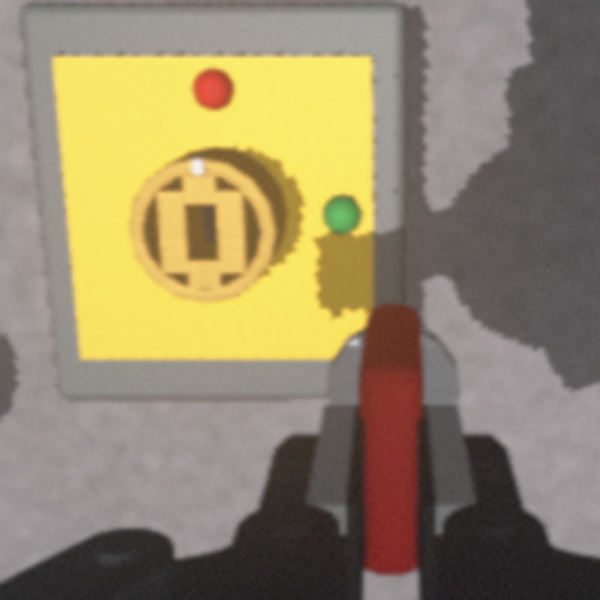

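The picture shows the lock clearly: barrel rim centre at about crop (204,229), slot at about (202,233), marker (197,166), red lamp (213,89), green lamp (342,214).

Run:
```python
from h import *
import h,pickle
h._c['wrist']=pickle.load(open('w4.pkl','rb'))
R=lambda u,v,z:ray('wrist',190+(u+.5)/3-.5,100+(v+.5)/3-.5,z)[:2]
c=R(204,229,.068);mk=R(197,166,.068);rl=R(213,89,.042);gl=R(342,214,.042)
print('c',c,'marker ang',np.rad2deg(np.arctan2(*(mk-c)[::-1])),np.linalg.norm(mk-c))
print('rl',rl,gl,np.rad2deg(np.arctan2(*(rl-c)[::-1])),np.rad2deg(np.arctan2(*(gl-c)[::-1])))
d=gl-rl;print('lampc',(gl+rl)/2+np.array([d[1],-d[0]])/2,'diff ang',np.rad2deg(np.arctan2(d[1],d[0]))+135)
for a,b in [((186,204),(188,262)),((217,204),(219,262)),((158,192),(165,265)),((242,192),(248,262))]:
    p,q=R(*a,.068),R(*b,.068);print(p,q,np.rad2deg(np.arctan2(*(p-q)[::-1])))
# plate corners at .04
for u,v in [(52,55),(373,55),(80,359)]: print(R(u,v,.04))
# key in hand: bow top expected
im=cv2.imread('pics/w4.png')
print([ (ray('wrist',190+x/3,100+568/3,.1815).round(4)[:2]).tolist() for x in (363,419)])
```

```text
c [ 0.60547467 -0.28920105] marker ang 162.22957952847494 0.016766880980844622
rl [ 0.57238853 -0.27713909] [ 0.61875417 -0.25636172] 159.97004917451238 67.98268039185896
lampc [ 0.60596004 -0.28993323] diff ang 159.1381087093392
[ 0.59762634 -0.2909031 ] [ 0.61217163 -0.29688686] 157.63832939196251
[ 0.60056765 -0.28325704] [ 0.61516195 -0.28911354] 158.1350475458037
[ 0.59206768 -0.29647052] [ 0.61070664 -0.30299999] 160.6939864625771
[ 0.60001077 -0.2758221 ] [ 0.61795936 -0.28184169] 161.45960918156544
[ 0.54740963 -0.31617699]
[ 0.57997867 -0.23150926]
[ 0.63203371 -0.34869153]
[[0.6521, -0.2584], [0.6553, -0.2502]]
```

Run:
```python
from h import *
import h,pickle
h._c['wrist']=pickle.load(open('w4.pkl','rb'))
R=lambda u,v,z:ray('wrist',190+(u+.5)/3-.5,100+(v+.5)/3-.5,z)[:2]
z=.1816
a=R(391,369,z);b=R(391,573,z);tcp=np.array([.63965,-.24872])
ux=np.array([np.cos(np.deg2rad(159)),np.sin(np.deg2rad(159))]);uy=np.array([.3586,.9334])
print(a,b,np.linalg.norm(a-b),(a+b)/2)
d=(a+b)/2-tcp;print('key-tcp along x,y tool',d@ux,d@uy)
# bow base/collar: collar centre at z tcp-.0255
c=R(390,388,z-.038-.0025);print('collar edges',[ (R(u,375,.1416)-tcp)@uy for u in (328,459)])
```

```text
[ 0.62236823 -0.24243309] [ 0.65423338 -0.25468664] 0.03413996192852847 [ 0.6383008  -0.24855987]
key-tcp along x,y tool 0.0013169728795572927 -0.0003343527329637077
collar edges [np.float64(-0.012548431465610318), np.float64(0.012890513581758658)]
```

Request:
{"api": "move_arm", "payload": {
  "series": [
    [[-0.55, -0.68, 0], [0, 0, 0], -1],
    [[-0.55, -0.68, 0], [0, 0, 0], -1],
    [[-0.55, -0.69, 0], [0, 0, 0], -1],
    [[0, 0, -0.9], [0, 0, 0], -1],
    [[0, 0, -0.9], [0, 0, 0], -1],
    [[0, 0, -0.4], [0, 0, 0], -1],
    [[0, 0, 0], [0, 0, 0], -1],
    [[0, 0, 0], [0, 0, 0], -1]
  ]
}}

```text
t: 10.15
eef_pos: [0.6082, -0.2901, 0.1235]
orientation: [[-0.933, 0.359, 0.001], [0.359, 0.933, -0.0], [-0.001, -0.0, -1.0]]
contact_force: [0.9, 0.3, 0.1]
opening: 0.092
grasp_force: 61.4
```

Request:
{"api": "move_arm", "payload": {
  "series": [
    [[0, 0, -0.15], [0, 0, 0], -1],
    [[0, 0, -0.15], [0, 0, 0], -1],
    [[0, 0, -0.15], [0, 0, 0], -1],
    [[0, 0, 0], [0, 0, 0], -1]
  ]
}}

```text
t: 10.55
eef_pos: [0.6084, -0.2896, 0.1141]
orientation: [[-0.934, 0.359, 0.0], [0.359, 0.934, -0.0], [-0.001, -0.0, -1.0]]
contact_force: [0.1, -1.0, 0.9]
opening: 0.092
grasp_force: 61.6
```

Request:
{"api": "move_arm", "payload": {
  "series": [
    [[-0.05, 0, -0.15], [0, 0, 0], -1],
    [[0, 0, -0.15], [0, 0, 0], -1],
    [[0, 0, 0], [0, 0, 0], -1]
  ]
}}

```text
t: 10.85
eef_pos: [0.6075, -0.29, 0.1101]
orientation: [[-0.933, 0.359, 0.001], [0.359, 0.933, -0.002], [-0.002, -0.001, -1.0]]
contact_force: [-0.6, -1.8, -1.8]
opening: 0.097
grasp_force: 61.3
```

Request:
{"api": "move_arm", "payload": {
  "series": [
    [[0, 0, -0.15], [0, 0, 0], -1],
    [[0, 0, -0.15], [0, 0, 0], -1],
    [[0, 0, -0.15], [0, 0, 0], -1],
    [[0, 0, 0], [0, 0, 0], -1]
  ]
}}

```text
t: 11.25
eef_pos: [0.6065, -0.2897, 0.0978]
orientation: [[-0.933, 0.359, -0.002], [0.359, 0.933, 0.0], [0.002, -0.001, -1.0]]
contact_force: [0.8, -1.5, -1.5]
opening: 0.099
grasp_force: 61.2
```

Sliding in freely, about 2 mm remains.

Request:
{"api": "move_arm", "payload": {
  "series": [
    [[0, 0, -0.1], [0, 0, 0], -1],
    [[0, 0, -0.08], [0, 0, 0], -1],
    [[0, 0, 0], [0, 0, 0], -1],
    [[0, 0, 0], [0, 0, 0], -1]
  ]
}}

```text
t: 11.65
eef_pos: [0.607, -0.2897, 0.0961]
orientation: [[-0.933, 0.359, -0.0], [0.359, 0.933, -0.001], [0.0, -0.001, -1.0]]
contact_force: [-3.0, -1.2, 5.6]
opening: 0.094
grasp_force: 62.2
```

Request:
{"api": "move_arm", "payload": {
  "series": [
    [[0, 0, -0.08], [0, 0, 0], -1],
    [[0, 0, 0], [0, 0, -1], -1],
    [[0, 0, 0], [0, 0, -1], -1],
    [[0, 0, 0], [0, 0, -1], -1],
    [[0, 0, 0], [0, 0, -1], -1],
    [[0, 0, 0], [0, 0, -1], -1],
    [[0, 0, 0], [0, 0, -1], -1],
    [[0, 0, 0], [0, 0, -1], -1],
    [[0, 0, 0], [0, 0, -1], -1]
  ]
}}

```text
t: 12.55
eef_pos: [0.6066, -0.2909, 0.096]
orientation: [[-0.389, 0.921, -0.0], [0.921, 0.389, -0.002], [-0.002, -0.001, -1.0]]
contact_force: [-5.3, -1.9, 15.2]
opening: 0.093
grasp_force: 63.4
```

Request:
{"api": "move_arm", "payload": {
  "series": [
    [[0, 0, 0], [0, 0, -1], -1],
    [[0, 0, 0], [0, 0, -1], -1],
    [[0, 0, 0], [0, 0, -1], -1],
    [[0, 0, 0], [0, 0, -1], -1],
    [[0, 0, 0], [0, 0, -1], -1],
    [[0, 0, 0], [0, 0, -1], -1],
    [[0, 0, 0], [0, 0, -1], -1],
    [[0, 0, 0], [0, 0, 0], -1],
    [[0, 0, 0], [0, 0, 0], -1]
  ]
}}

```text
t: 13.45
eef_pos: [0.6055, -0.2913, 0.096]
orientation: [[0.293, 0.956, -0.002], [0.956, -0.293, -0.002], [-0.003, -0.001, -1.0]]
contact_force: [-8.1, -1.2, 16.4]
opening: 0.098
grasp_force: 63.6
```

```bash
python3 -c "
from h import *
s=monitor.observe();print(np.round(s['joint_positions'],2),s['ft_torque'],s['contact_force'])"
```

```text
[ 0.29  0.92  0.18  1.52 -0.22  0.72  0.26] [-0.39572062  1.85125872 -0.05691851] [-8.08207906 -1.17616236 16.41339218]
```

Request:
{"api": "move_arm", "payload": {
  "series": [
    [[0, 0, 0], [0, 0, -0.6], -1],
    [[0, 0, 0], [0, 0, -0.6], -1],
    [[0, 0, 0], [0, 0, -0.4], -1],
    [[0, 0, 0], [0, 0, 0], -1],
    [[0, 0, 0], [0, 0, 0], -1]
  ]
}}

```text
t: 13.95
eef_pos: [0.6051, -0.2908, 0.096]
orientation: [[0.441, 0.897, -0.002], [0.897, -0.441, -0.001], [-0.002, -0.002, -1.0]]
contact_force: [-7.2, -1.0, 17.5]
opening: 0.096
grasp_force: 63.7
```

```bash
python3 -c "
from h import *
s=monitor.observe();print(np.round(s['joint_positions'],2),s['ft_torque'],s['contact_force'])"
```

```text
[ 0.26  0.92  0.23  1.53 -0.27  0.73  0.15] [-0.16975712  1.99958644  0.08081767] [-7.24980016 -1.04098834 17.52121953]
```

Request:
{"api": "move_arm", "payload": {
  "series": [
    [[0, 0, 0], [0, 0, -0.5], -1],
    [[0, 0, 0], [0, 0, -0.5], -1],
    [[0, 0, 0], [0, 0, 0], -1],
    [[0, 0, 0], [0, 0, 0], -1]
  ]
}}

```text
t: 14.35
eef_pos: [0.6049, -0.2904, 0.096]
orientation: [[0.528, 0.849, -0.003], [0.849, -0.528, -0.001], [-0.002, -0.002, -1.0]]
contact_force: [-9.7, -0.6, 17.9]
opening: 0.098
grasp_force: 63.9
```

```bash
python3 -c "
from h import *
s=monitor.observe();print(np.round(s['joint_positions'],2),s['ft_torque'],s['contact_force'])
im=eyes.grab_frame('top')[130:200,400:480];cv2.imwrite('pics/t5.png',cv2.resize(im,None,fx=7,fy=7,interpolation=cv2.INTER_CUBIC)[:,:,::-1])"
```

```text
[ 0.25  0.93  0.25  1.53 -0.3   0.73  0.08] [-0.02429807  2.15663151  0.2374312 ] [-9.66301643 -0.60095156 17.85288663]
```

Request:
{"api": "move_arm", "payload": {
  "series": [
    [[0, 0, 0], [0, 0, 0], -0.2],
    [[0, 0, 0], [0, 0, 0], -0.2],
    [[0, 0, 0], [0, 0, 0], -0.2],
    [[0, 0, 1], [0, 0, 0], -0.2],
    [[0, 0, 1], [0, 0, 0], -0.2],
    [[0, 0, 1], [0, 0, 0], -0.2],
    [[0, 0, 1], [0, 0, 0], -0.2],
    [[0, 0, 1], [0, 0, 0], -0.2],
    [[-0.6, -0.8, 0.5], [0, 0, 0], -0.2],
    [[-0.6, -0.8, 0], [0, 0, 0], -0.2],
    [[0, 0, 0], [0, 0, 0], -0.2]
  ]
}}

```text
t: 15.5
eef_pos: [0.5784, -0.3271, 0.2033]
orientation: [[0.534, 0.845, -0.004], [0.845, -0.534, -0.003], [-0.005, -0.001, -1.0]]
contact_force: [-0.9, -0.1, 0.6]
opening: 0.4
grasp_force: 0.0
```

Run:
```python
from h import *
s=monitor.observe();print(np.round(s['joint_positions'],2),s['eef_pos'])
cm('wrist'); im=eyes.grab_frame('wrist')
u,v=proj('wrist',[.606,-.2895,.08]).round().astype(int);print(u,v)
cv2.imwrite('pics/w6.png',cv2.resize(im[max(v-75,0):v+75,max(u-75,0):u+75],None,fx=4,fy=4,interpolation=cv2.INTER_CUBIC)[:,:,::-1])
import pickle;pickle.dump(cm('wrist'),open('w6.pkl','wb'))
```

```text
[ 0.29  0.79  0.3   1.47 -0.26  0.92  0.1 ] [ 0.5783866  -0.32710119  0.20326556]
322 137
```

View pics/w6.png

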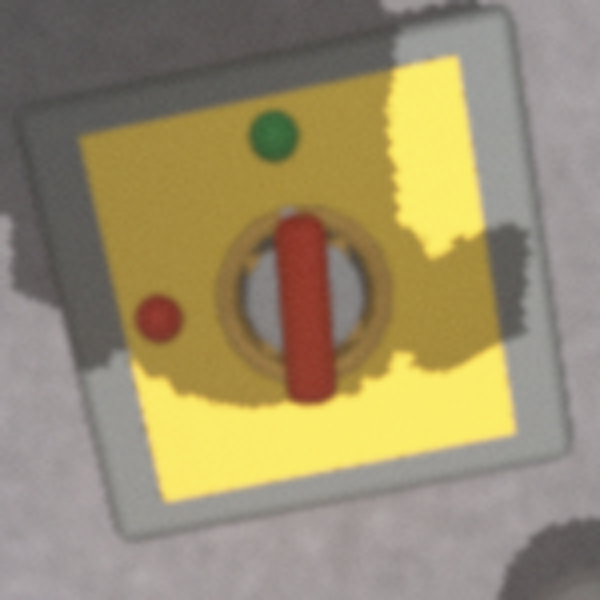

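The key is seated with its collar on the barrel, and the marker (288,212) points to the green lamp at (275,135). I'll check the angle in numbers and look at the weights with the top camera.

Run:
```python
from h import *
import h,pickle
h._c['wrist']=pickle.load(open('w6.pkl','rb'))
R=lambda u,v,z:ray('wrist',247+(u+.5)/4-.5,62+(v+.5)/4-.5,z)[:2]
c=R(304,293,.068);mk=R(288,212,.068);gl=R(275,135,.042);rl=R(159,318,.042)
an=lambda d:np.rad2deg(np.arctan2(d[1],d[0]))
print(c,'marker',an(mk-c),np.linalg.norm(mk-c),'green',an(gl-c),'red',an(rl-c),'bow',an(R(302,230,.111)-R(311,385,.111)))
im=eyes.grab_frame('top')
blob(im,'top','a',*BLU,(195,200,245,245),.046)
blob(im,'top','b',*GRN,(235,160,285,215),.052)
blob(im,'top','c',*YEL,(195,160,245,205),.056)
```

```text
[ 0.60669637 -0.2887983 ] marker 69.2022078211692 0.017678170912033365 green 68.69518578882429 red 160.2349348805754 bow 61.23943159523497
a 42 mean [0.4676 0.3527] rect [0.4678 0.3523] [0.0187 0.0181] 44.1 px [214.4 221.1]
b 34 mean [0.5722 0.2292] rect [0.5722 0.2288] [0.0145 0.0149] 89.5 px [256.4 183.5]
c 42 mean [0.5708 0.3457] rect [0.571  0.3455] [0.018  0.0175] 0.2 px [215.9 185. ]
```

Request:
{"api": "move_arm", "payload": {
  "series": [
    [[-0.16, 1, 0], [0, 0, 0.63], -0.2],
    [[-0.16, 1, 0], [0, 0, 0.63], -0.2],
    [[-0.16, 1, 0], [0, 0, 0.63], -0.2],
    [[-0.16, 1, 0], [0, 0, 0.63], -0.2],
    [[-0.16, 1, 0], [0, 0, 0.63], -0.2],
    [[-0.16, 1, 0], [0, 0, 0.63], -0.2],
    [[-0.16, 1, 0], [0, 0, 0.63], -0.2],
    [[-0.16, 1, 0], [0, 0, 0.63], -0.2],
    [[-0.16, 1, 0], [0, 0, 0.63], -0.2],
    [[-0.16, 1, 0], [0, 0, 0.63], -0.2],
    [[-0.16, 1, 0], [0, 0, 0.63], -0.2],
    [[-0.16, 1, 0], [0, 0, 0.63], -0.2]
  ]
}}

```text
t: 16.8
eef_pos: [0.5445, -0.0797, 0.2038]
orientation: [[-0.204, 0.979, 0.0], [0.979, 0.204, 0.0], [0.0, 0.0, -1.0]]
contact_force: [-0.5, 0.3, -0.3]
opening: 0.399
grasp_force: 0.0
```

Request:
{"api": "move_arm", "payload": {
  "series": [
    [[-0.16, 1, 0], [0, 0, 0.63], -0.2],
    [[-0.16, 1, 0], [0, 0, 0.63], -0.2],
    [[-0.16, 1, 0], [0, 0, 0.63], -0.2],
    [[-0.16, 1, 0], [0, 0, 0.63], -0.2],
    [[-0.16, 1, 0], [0, 0, 0.63], -0.2],
    [[-0.16, 1, 0], [0, 0, 0.63], -0.2],
    [[-0.16, 1, 0], [0, 0, 0.63], -0.2],
    [[-0.16, 1, 0], [0, 0, 0.63], -0.2],
    [[-0.16, 1, 0], [0, 0, 0.63], -0.2],
    [[-0.16, 1, 0], [0, 0, 0.63], -0.2],
    [[-0.16, 1, 0], [0, 0, 0.63], -0.2],
    [[-0.16, 1, 0], [0, 0, 0.63], -0.2]
  ]
}}

```text
t: 18.0
eef_pos: [0.5061, 0.1603, 0.2037]
orientation: [[-0.82, 0.573, 0.0], [0.573, 0.82, 0.0], [-0.0, 0.0, -1.0]]
contact_force: [-0.2, -0.5, -0.5]
opening: 0.402
grasp_force: 0.0
```

Request:
{"api": "move_arm", "payload": {
  "series": [
    [[-0.16, 1, 0], [0, 0, 0.63], 0],
    [[-0.16, 1, 0], [0, 0, 0.63], 0],
    [[-0.16, 1, 0], [0, 0, 0.63], 0],
    [[-0.16, 1, 0], [0, 0, 0.63], 0],
    [[-0.16, 1, 0], [0, 0, 0.63], 0],
    [[-0.16, 1, 0], [0, 0, 0.63], 0],
    [[-0.16, 1, 0], [0, 0, 0.63], 0],
    [[-0.16, 1, 0], [0, 0, 0.63], 0],
    [[-0.16, 1, 0], [0, 0, 0.63], 0],
    [[-0.16, 1, 0], [0, 0, 0.63], 0],
    [[0, 0, 0], [0, 0, 0], 0],
    [[0, 0, 0], [0, 0, 0], 0]
  ]
}}

```text
t: 19.2
eef_pos: [0.4742, 0.3588, 0.2035]
orientation: [[-1.0, -0.016, -0.0], [-0.016, 1.0, -0.001], [0.0, -0.001, -1.0]]
contact_force: [-0.1, -1.0, 0.5]
opening: 0.503
grasp_force: 0.0
```

```bash
cat >> h.py <<'E'
def knob(col,z,r=90,at=None):
    """knob centre at height z (its middle) from the wrist view near the TCP or near `at`"""
    s=monitor.observe(); _c.pop('wrist',None); cm('wrist'); im=eyes.grab_frame('wrist')
    p=at if at is not None else s['eef_pos'][:2]
    u,v=proj('wrist',[p[0],p[1],z]).astype(int)
    w=blob(im,'wrist','knob',*col,(max(u-r,0),max(v-r,0),u+r,v+r),z)
    a=np.rad2deg(np.arctan2(s['orientation'][1][0],s['orientation'][0][0]))
    print('tcp',np.round(s['eef_pos'],4),'yaw',round(a,1),'j',np.round(s['joint_positions'],2))
    if w is not None: print('need shares',((w-s['eef_pos'][:2])/.02).round(3))
    return im
E
python3 - <<'E'
from h import *
im=knob(BLU,.046)
E
```

```text
knob 7 mean [0.4665 0.3567] rect [0.4665 0.3565] [0.002 0.003] 0.9 px [318.7 174. ]
tcp [0.4742 0.3588 0.2035] yaw -179.1 j [-0.59  0.68 -0.24  1.68  0.21  0.8   0.66]
need shares [-0.389 -0.102]
```

```bash
sed -i 's/BLU=((105,150,60)/BLU=((100,110,25)/; s/YEL=((20,150,60)/YEL=((20,120,40)/; s/GRN=((45,120,40)/GRN=((45,110,25)/' h.py
python3 - <<'E'
from h import *
im=knob(BLU,.046,60)
cv2.imwrite('pics/w7.png',im[60:360,170:470,::-1].repeat(2,0).repeat(2,1))
E
```

```text
knob 342 mean [0.4667 0.3505] rect [0.4666 0.3504] [0.0211 0.0188] 0.8 px [313.6 173.7]
tcp [0.4746 0.3577 0.2035] yaw -179.2 j [-0.59  0.68 -0.24  1.69  0.21  0.8   0.66]
need shares [-0.397 -0.361]
```

View pics/w7.png

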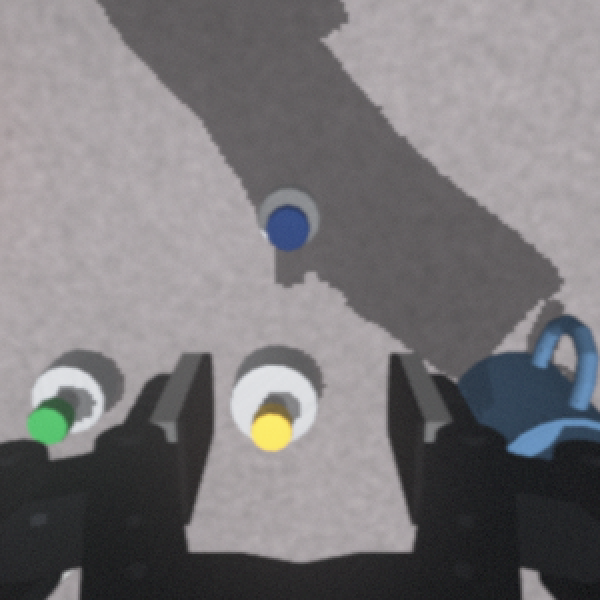

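Weight a (blue knob) is at crop (288,228). Green b is at (48,425) and yellow c at (272,430), both clear of the fingers.

Request:
{"api": "move_arm", "payload": {
  "series": [
    [[-0.38, -0.33, -0.5], [0, 0, 0], 0],
    [[0, 0, -1], [0, 0, 0], 0],
    [[0, 0, -1], [0, 0, 0], 0],
    [[0, 0, -1], [0, 0, 0], 0],
    [[0, 0, -1], [0, 0, 0], 0],
    [[0, 0, -1], [0, 0, 0], 0],
    [[0, 0, 0], [0, 0, 0], 0],
    [[0, 0, 0], [0, 0, 0], 0]
  ]
}}

```text
t: 20.1
eef_pos: [0.4672, 0.3512, 0.094]
orientation: [[-1.0, -0.014, 0.0], [-0.014, 1.0, -0.001], [-0.0, -0.001, -1.0]]
contact_force: [0.2, 1.6, 0.0]
opening: 0.5
grasp_force: 0.0
```

Run:
```python
from h import *
im=knob(BLU,.047,60)
```

```text
knob 855 mean [0.4665 0.3505] rect [0.4668 0.3506] [0.022  0.0214] 44.9 px [320.1 216.4]
tcp [0.4672 0.3512 0.094 ] yaw -179.2 j [-0.62  0.82 -0.19  1.8   0.27  0.55  0.61]
need shares [-0.037 -0.036]
```

Request:
{"api": "move_arm", "payload": {
  "series": [
    [[0, 0, -0.9], [0, 0, 0], 0],
    [[0, 0, -0.9], [0, 0, 0], 0],
    [[0, 0, -0.65], [0, 0, 0], 0],
    [[0, 0, 0], [0, 0, 0], 0],
    [[0, 0, 0], [0, 0, 0], -1],
    [[0, 0, 0], [0, 0, 0], -1],
    [[0, 0, 0], [0, 0, 0], -1],
    [[0, 0, 0], [0, 0, 0], -1]
  ]
}}

```text
t: 20.95
eef_pos: [0.4675, 0.3523, 0.0458]
orientation: [[-1.0, -0.015, 0.001], [-0.015, 1.0, 0.001], [-0.002, 0.001, -1.0]]
contact_force: [0.4, -2.1, 6.2]
opening: 0.198
grasp_force: 58.8
```

Request:
{"api": "move_arm", "payload": {
  "series": [
    [[0, 0, 0.4], [0, 0, 0], -1],
    [[0, 0, 0.8], [0, 0, 0], -1],
    [[0, 0, 1], [0, 0, 0], -1],
    [[0, 0, 1], [0, 0, 0], -1],
    [[0, 0, 1], [0, 0, 0], -1],
    [[0, 0, 1], [0, 0, 0], -1],
    [[0.4, -0.9, 1], [0, 0, 0], -1],
    [[0.46, -1, 0], [0, 0, 0], -1],
    [[0.46, -1, 0], [0, 0, 0], -1],
    [[0.46, -1, 0], [0, 0, 0], -1],
    [[0.46, -1, 0], [0, 0, 0], -1],
    [[0.46, -1, 0], [0, 0, 0], -1]
  ]
}}

```text
t: 22.15
eef_pos: [0.5208, 0.2332, 0.169]
orientation: [[-1.0, -0.015, -0.0], [-0.015, 1.0, 0.0], [0.0, 0.0, -1.0]]
contact_force: [-0.1, 0.4, -2.6]
opening: 0.198
grasp_force: 58.7
```

Request:
{"api": "move_arm", "payload": {
  "series": [
    [[0.47, -1, 0], [0, 0, 0], -1],
    [[0.47, -1, 0], [0, 0, 0], -1],
    [[0.47, -1, 0], [0, 0, 0], -1],
    [[0.47, -1, 0], [0, 0, 0], -1],
    [[0.47, -1, 0], [0, 0, 0], -1],
    [[0.47, -1, 0], [0, 0, 0], -1],
    [[0.47, -1, 0], [0, 0, 0], -1],
    [[0.47, -1, 0], [0, 0, 0], -1],
    [[0.47, -1, 0], [0, 0, 0], -1],
    [[0.47, -1, 0], [0, 0, 0], -1],
    [[0.47, -1, 0], [0, 0, 0], -1],
    [[0.2, -0.1, 0], [0, 0, 0], -1]
  ]
}}

```text
t: 23.35
eef_pos: [0.6286, 0.0075, 0.1686]
orientation: [[-1.0, -0.01, -0.0], [-0.01, 1.0, -0.003], [0.0, -0.003, -1.0]]
contact_force: [-0.3, 0.4, -2.1]
opening: 0.198
grasp_force: 58.7
```

Request:
{"api": "move_arm", "payload": {
  "series": [
    [[0, 0, 0], [0, 0, 0], -1],
    [[0, 0, 0], [0, 0, 0], -1]
  ]
}}

```text
t: 23.55
eef_pos: [0.6275, 0.0141, 0.1687]
orientation: [[-1.0, -0.017, -0.001], [-0.017, 1.0, 0.002], [0.001, 0.002, -1.0]]
contact_force: [0.4, -1.1, -1.7]
opening: 0.199
grasp_force: 58.7
```

Run:
```python
from h import *
s=monitor.observe();print(s['eef_pos'],s['opening'],s['contact_force'])
cm('wrist');im=eyes.grab_frame('wrist');cv2.imwrite('pics/w8.png',im[60:360,170:470,::-1].repeat(2,0).repeat(2,1))
print((proj('wrist',[.625,.012,.074])-[170,60])*2, [((proj('wrist',[.625+.055*np.cos(a),.012+.055*np.sin(a),.074])-[170,60])*2).round().tolist() for a in np.arange(0,6.3,1.5708)])
```

```text
[0.6275283  0.01413048 0.16874941] 0.19932183054057048 [ 0.36881096 -1.0650264  -1.71048741]
[295.99683841 270.52241026] [[294.0, 396.0], [433.0, 273.0], [298.0, 129.0], [158.0, 268.0], [294.0, 396.0]]
```

View pics/w8.png

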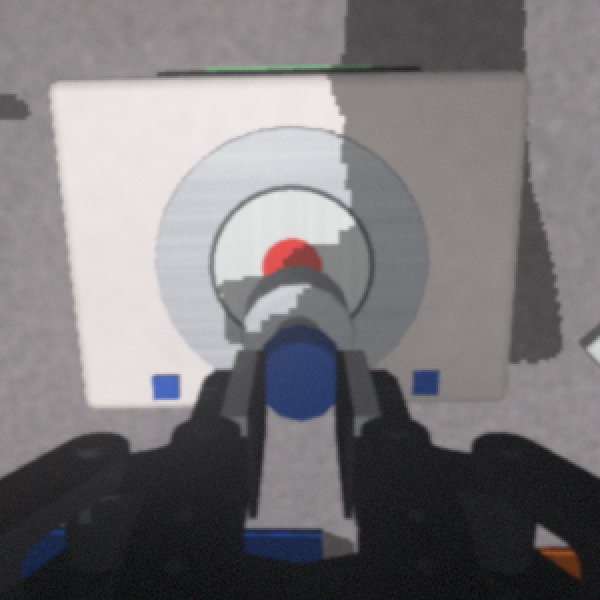

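The pan rim runs from crop x 155 to 429 with its top at y 126, so the pan centre is about 1.4 mm left and up of what I predicted. The disc hangs level. I'll correct and lower gently.

Request:
{"api": "move_arm", "payload": {
  "series": [
    [[-0.18, -0.16, -0.9], [0, 0, 0], -1],
    [[0, 0, -0.9], [0, 0, 0], -1],
    [[0, 0, -0.3], [0, 0, 0], -1],
    [[0, 0, -0.2], [0, 0, 0], -1],
    [[0, 0, -0.1], [0, 0, 0], -1],
    [[0, 0, -0.1], [0, 0, 0], -1],
    [[0, 0, 0], [0, 0, 0], -1],
    [[0, 0, 0], [0, 0, 0], -1]
  ]
}}

```text
t: 24.4
eef_pos: [0.625, 0.0092, 0.1193]
orientation: [[-1.0, -0.015, 0.001], [-0.015, 1.0, 0.001], [-0.001, 0.001, -1.0]]
contact_force: [-0.1, 0.7, -1.6]
opening: 0.2
grasp_force: 58.9
```

Request:
{"api": "move_arm", "payload": {
  "series": [
    [[0, 0, -0.05], [0, 0, 0], -1],
    [[0, 0, -0.05], [0, 0, 0], -1],
    [[0, 0, 0], [0, 0, 0], -1],
    [[0, 0, 0], [0, 0, 0], -1]
  ]
}}

```text
t: 24.8
eef_pos: [0.6249, 0.009, 0.117]
orientation: [[-1.0, -0.015, 0.001], [-0.015, 1.0, 0.0], [-0.001, 0.0, -1.0]]
contact_force: [0.3, 1.2, 1.3]
opening: 0.194
grasp_force: 59.3
```

Request:
{"api": "move_arm", "payload": {
  "series": [
    [[0, 0, 0.05], [0, 0, 0], -1],
    [[0, 0, 0], [0, 0, 0], 0],
    [[0, 0, 0], [0, 0, 0], 0],
    [[0, 0, 0], [0, 0, 0], 0],
    [[0, 0, 0], [0, 0, 0], 0],
    [[0, 0, 0], [0, 0, 0], 0],
    [[0, 0, 0], [0, 0, 0], 0]
  ]
}}

```text
t: 25.5
eef_pos: [0.6245, 0.0088, 0.1177]
orientation: [[-1.0, -0.015, -0.0], [-0.015, 1.0, -0.0], [0.0, -0.0, -1.0]]
contact_force: [0.2, 0.2, -0.4]
opening: 0.502
grasp_force: 0.0
```

Run:
```python
from h import *
im=knob(BLU,.119,90)
cv2.imwrite('pics/w9.png',im[60:360,170:470,::-1].repeat(2,0).repeat(2,1))
```

```text
knob 1285 mean [0.6255 0.0073] rect [0.626  0.0073] [0.0209 0.0209] 17.1 px [318.6 250.2]
tcp [0.6245 0.0088 0.1177] yaw -179.1 j [ 0.06  0.84 -0.28  1.66  0.32  0.69  1.21]
need shares [ 0.049 -0.071]
```

View pics/w9.png

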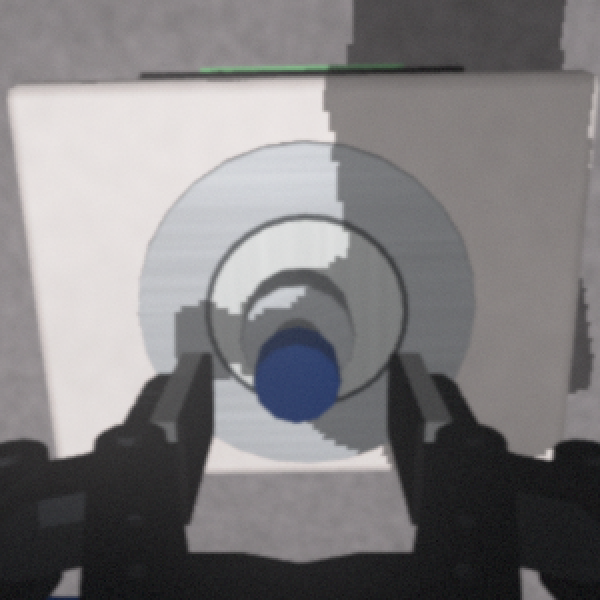

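Request:
{"api": "move_arm", "payload": {
  "series": [
    [[0, 0, 0], [0, 0, 0], 0],
    [[0, 0, 0], [0, 0, 0], 0],
    [[0, 0, 0], [0, 0, 0], 0],
    [[0, 0, 0], [0, 0, 0], 0],
    [[0, 0, 0], [0, 0, 0], 0],
    [[0, 0, 0], [0, 0, 0], 0],
    [[0, 0, 0], [0, 0, 0], 0],
    [[0, 0, 0], [0, 0, 0], 0],
    [[0, 0, 0], [0, 0, 0], 0],
    [[0, 0, 0], [0, 0, 0], 0],
    [[0, 0, 0], [0, 0, 0], 0],
    [[0, 0, 0], [0, 0, 0], 0]
  ]
}}

```text
t: 26.75
eef_pos: [0.6246, 0.0089, 0.1177]
orientation: [[-1.0, -0.015, 0.0], [-0.015, 1.0, 0.0], [-0.0, 0.0, -1.0]]
contact_force: [0.0, -0.7, -0.3]
opening: 0.496
grasp_force: 0.0
```

Request:
{"api": "move_arm", "payload": {
  "series": [
    [[0, 0, 0], [0, 0, 0], 0],
    [[0, 0, 0], [0, 0, 0], 0],
    [[0, 0, 0], [0, 0, 0], 0],
    [[0, 0, 0], [0, 0, 0], 0],
    [[0, 0, 0], [0, 0, 0], 0],
    [[0, 0, 0], [0, 0, 0], 0],
    [[0, 0, 0], [0, 0, 0], 0],
    [[0, 0, 0], [0, 0, 0], 0],
    [[0, 0, 0], [0, 0, 0], 0],
    [[0, 0, 0], [0, 0, 0], 0],
    [[0, 0, 0], [0, 0, 0], 0],
    [[0, 0, 0], [0, 0, 0], 0]
  ]
}}

```text
t: 27.95
eef_pos: [0.6246, 0.0089, 0.1177]
orientation: [[-1.0, -0.015, -0.0], [-0.015, 1.0, 0.0], [0.0, 0.0, -1.0]]
contact_force: [-0.0, -0.1, 0.2]
opening: 0.501
grasp_force: 0.0
```

Run:
```python
from h import *
C=lambda x,y,z:((proj('wrist',[x,y,z])-[170,60])*2).round(1)
R=lambda u,v,z=.0722:ray('wrist',170+u/2,60+v/2,z)[:2].round(4)
print('ring L R top',R(207,308),R(407,308),R(306,215),'pan L R T B',R(138,300),R(475,300),R(306,141),R(306,462))
print('disc bottom near edge',R(298,269),'disc L R at',R(244,320,.0942),R(354,320,.0942), 'top near',R(298,286,.0942))
print(C(.625-.017,.0073,.0722),C(.625-.017,.0073,.0942))
```

```text
ring L R top [ 0.6221 -0.022 ] [0.6212 0.0427] [0.5913 0.0095] pan L R T B [ 0.6197 -0.0441] [0.6182 0.0644] [0.5689 0.0091] [0.6778 0.011 ]
disc bottom near edge [0.6087 0.0073] disc L R at [ 0.6183 -0.0081] [0.6179 0.0235] top near [0.6079 0.0073]
[298.2 267. ] [298.1 286.2]
```

Weight a stands upright in the ring (base at about crop (298,318)), about 3 mm from the pan centre. It has rested well over 2 s, so it goes to the tray.

Request:
{"api": "move_arm", "payload": {
  "series": [
    [[0, 0, 0], [0, 0, 0], -1],
    [[0, 0, 0], [0, 0, 0], -1],
    [[0, 0, 0], [0, 0, 0], -1],
    [[0, 0, 0], [0, 0, 0], -1],
    [[0, 0, 0.4], [0, 0, 0], -1],
    [[0, 0, 1], [0, 0, 0], -1],
    [[0, 0, 1], [0, 0, 0], -1],
    [[-0.4, 0.2, 0.2], [0, 0, 0], -1],
    [[-0.9, 0.5, 0], [0, 0, 0], -1],
    [[-0.9, 0.5, 0], [0, 0, 0], -1],
    [[-0.9, 0.5, 0], [0, 0, 0], -1],
    [[-0.9, 0.5, 0], [0, 0, 0], -1]
  ]
}}

```text
t: 29.15
eef_pos: [0.5425, 0.0535, 0.1693]
orientation: [[-1.0, -0.016, -0.002], [-0.016, 1.0, 0.0], [0.002, 0.0, -1.0]]
contact_force: [-0.2, -0.1, -1.7]
opening: 0.197
grasp_force: 58.7
```

Request:
{"api": "move_arm", "payload": {
  "series": [
    [[-0.9, 0.5, 0], [0, 0, 0], -1],
    [[-0.9, 0.5, 0], [0, 0, 0], -1],
    [[-0.9, 0.5, 0], [0, 0, 0], -1],
    [[-0.9, 0.5, -0.2], [0, 0, 0], -1],
    [[-0.9, 0.5, -0.5], [0, 0, 0], -1],
    [[-0.9, 0.5, -0.9], [0, 0, 0], -1],
    [[-0.3, 0.2, -1], [0, 0, 0], -1],
    [[0, 0, -1], [0, 0, 0], -1],
    [[0, 0, -0.7], [0, 0, 0], -1],
    [[0, 0, 0], [0, 0, 0], -1]
  ]
}}

```text
t: 30.15
eef_pos: [0.4286, 0.1169, 0.0824]
orientation: [[-1.0, -0.016, -0.004], [-0.016, 1.0, -0.001], [0.004, -0.001, -1.0]]
contact_force: [-0.3, -0.2, -1.9]
opening: 0.198
grasp_force: 58.8
```

Request:
{"api": "move_arm", "payload": {
  "series": [
    [[0, 0, -0.8], [0, 0, 0], -1],
    [[0, 0, -0.4], [0, 0, 0], -1],
    [[0, 0, -0.2], [0, 0, 0], -1],
    [[0, 0, -0.1], [0, 0, 0], -1],
    [[0, 0, 0], [0, 0, 0], -1],
    [[0, 0, 0], [0, 0, 0], -1]
  ]
}}

```text
t: 30.75
eef_pos: [0.4308, 0.1169, 0.0541]
orientation: [[-1.0, -0.015, 0.001], [-0.015, 1.0, 0.0], [-0.001, 0.0, -1.0]]
contact_force: [0.5, 1.7, -1.6]
opening: 0.2
grasp_force: 58.8
```

Request:
{"api": "move_arm", "payload": {
  "series": [
    [[0, 0, -0.1], [0, 0, 0], -1],
    [[0, 0, -0.07], [0, 0, 0], -1],
    [[0, 0, 0], [0, 0, 0], -1],
    [[0, 0, 0], [0, 0, 0], -1]
  ]
}}

```text
t: 31.15
eef_pos: [0.4309, 0.1166, 0.0508]
orientation: [[-1.0, -0.015, 0.001], [-0.015, 1.0, -0.0], [-0.001, -0.0, -1.0]]
contact_force: [-0.3, -1.1, 5.3]
opening: 0.203
grasp_force: 60.0
```

Request:
{"api": "move_arm", "payload": {
  "series": [
    [[0, 0, 0], [0, 0, 0], 0],
    [[0, 0, 0], [0, 0, 0], 0],
    [[0, 0, 0], [0, 0, 0], 0],
    [[0, 0, 0.7], [0, 0, 0], 0],
    [[0, 0, 1], [0, 0, 0], 0],
    [[0, 0, 1], [0, 0, 0], 0],
    [[0, 0, 1], [0, 0, 0], 0],
    [[0, 0, 1], [0, 0, 0], 0],
    [[0.6, 0.5, 1], [0, 0, 0], 0],
    [[0.9, 0.7, 1], [0, 0, 0], 0],
    [[0.9, 0.7, 0.8], [0, 0, 0], 0],
    [[0.9, 0.7, 0], [0, 0, 0], 0]
  ]
}}

```text
t: 32.35
eef_pos: [0.4983, 0.1698, 0.2025]
orientation: [[-1.0, -0.015, 0.004], [-0.015, 1.0, 0.002], [-0.004, 0.002, -1.0]]
contact_force: [0.1, -1.0, -0.6]
opening: 0.498
grasp_force: 0.0
```

Request:
{"api": "move_arm", "payload": {
  "series": [
    [[0.9, 0.7, 0], [0, 0, 0], 0],
    [[0.9, 0.7, 0], [0, 0, 0], 0],
    [[0.9, 0.7, 0], [0, 0, 0], 0],
    [[0.9, 0.7, 0], [0, 0, 0], 0],
    [[0, 0, 0], [0, 0, 0], 0],
    [[0, 0, 0], [0, 0, 0], 0]
  ]
}}

```text
t: 32.95
eef_pos: [0.5679, 0.2246, 0.1997]
orientation: [[-1.0, -0.016, -0.001], [-0.016, 1.0, -0.001], [0.001, -0.001, -1.0]]
contact_force: [-0.6, 0.6, -0.1]
opening: 0.505
grasp_force: 0.0
```

Run:
```python
from h import *
im=knob(GRN,.052,90)
im=eyes.grab_frame('top')
blob(im,'top','a',*BLU,(250,180,400,260),.052)
blob(im,'top','b',*GRN,(235,160,285,215),.052)
blob(im,'top','c',*YEL,(185,150,245,215),.056)
```

```text
knob 325 mean [0.5707 0.226 ] rect [0.5709 0.226 ] [0.0195 0.0194] 46.3 px [322.1 186.9]
tcp [0.5679 0.2246 0.1997] yaw -179.1 j [-0.29  0.71 -0.29  1.64  0.25  0.83  0.91]
need shares [0.139 0.07 ]
a 45 mean [0.4315 0.1184] rect [0.432  0.1186] [0.0199 0.017 ] 88.3 px [295.6 231.2]
b none
c none
```

Request:
{"api": "move_arm", "payload": {
  "series": [
    [[0.14, 0.07, -0.6], [0, 0, 0], 0],
    [[0, 0, -1], [0, 0, 0], 0],
    [[0, 0, -1], [0, 0, 0], 0],
    [[0, 0, -1], [0, 0, 0], 0],
    [[0, 0, -1], [0, 0, 0], 0],
    [[0, 0, -0.4], [0, 0, 0], 0],
    [[0, 0, 0], [0, 0, 0], 0],
    [[0, 0, 0], [0, 0, 0], 0]
  ]
}}

```text
t: 33.85
eef_pos: [0.5717, 0.2263, 0.1007]
orientation: [[-1.0, -0.015, 0.001], [-0.015, 1.0, 0.0], [-0.001, 0.0, -1.0]]
contact_force: [0.7, -0.3, 0.2]
opening: 0.498
grasp_force: 0.0
```

Run:
```python
from h import *
im=knob(GRN,.053,70)
```

```text
knob 702 mean [0.5719 0.2265] rect [0.5718 0.2264] [0.0195 0.0205] 80.9 px [321.3 217.4]
tcp [0.5717 0.2263 0.1007] yaw -179.1 j [-0.32  0.85 -0.24  1.7   0.31  0.63  0.86]
need shares [0.011 0.009]
```

Request:
{"api": "move_arm", "payload": {
  "series": [
    [[0, 0, -0.9], [0, 0, 0], 0],
    [[0, 0, -0.9], [0, 0, 0], 0],
    [[0, 0, -0.68], [0, 0, 0], 0],
    [[0, 0, 0], [0, 0, 0], 0],
    [[0, 0, 0], [0, 0, 0], -1],
    [[0, 0, 0], [0, 0, 0], -1],
    [[0, 0, 0], [0, 0, 0], -1],
    [[0, 0, 0], [0, 0, 0], -1]
  ]
}}

```text
t: 34.7
eef_pos: [0.572, 0.2269, 0.0518]
orientation: [[-1.0, -0.015, 0.002], [-0.015, 1.0, 0.001], [-0.002, 0.001, -1.0]]
contact_force: [-1.7, 0.2, 4.3]
opening: 0.196
grasp_force: 58.9
```

Request:
{"api": "move_arm", "payload": {
  "series": [
    [[0, 0, 0.4], [0, 0, 0], -1],
    [[0, 0, 0.8], [0, 0, 0], -1],
    [[0, 0, 1], [0, 0, 0], -1],
    [[0, 0, 1], [0, 0, 0], -1],
    [[0, 0, 1], [0, 0, 0], -1],
    [[0.1, -0.5, 1], [0, 0, 0], -1],
    [[0.25, -1, 1], [0, 0, 0], -1],
    [[0.25, -1, 0], [0, 0, 0], -1],
    [[0.25, -1, 0], [0, 0, 0], -1],
    [[0.25, -1, 0], [0, 0, 0], -1],
    [[0.25, -1, 0], [0, 0, 0], -1],
    [[0.25, -1, 0], [0, 0, 0], -1]
  ]
}}

```text
t: 35.9
eef_pos: [0.6032, 0.0949, 0.1755]
orientation: [[-1.0, -0.015, -0.0], [-0.015, 1.0, -0.0], [0.0, -0.0, -1.0]]
contact_force: [0.4, -0.2, -3.5]
opening: 0.196
grasp_force: 58.9
```

Request:
{"api": "move_arm", "payload": {
  "series": [
    [[0.25, -1, 0], [0, 0, 0], -1],
    [[0.25, -1, 0], [0, 0, 0], -1],
    [[0.25, -1, 0], [0, 0, 0], -1],
    [[0.25, -0.8, 0], [0, 0, 0], -1],
    [[0.2, -0.5, 0], [0, 0, 0], -1],
    [[0, 0, 0], [0, 0, 0], -1],
    [[0, 0, 0], [0, 0, 0], -1],
    [[0, 0, 0], [0, 0, 0], -1]
  ]
}}

```text
t: 36.7
eef_pos: [0.627, 0.0122, 0.1748]
orientation: [[-1.0, -0.017, -0.0], [-0.017, 1.0, 0.001], [0.0, 0.001, -1.0]]
contact_force: [0.0, -0.6, -3.2]
opening: 0.194
grasp_force: 58.9
```

Request:
{"api": "move_arm", "payload": {
  "series": [
    [[-0.15, -0.06, -0.9], [0, 0, 0], -1],
    [[0, 0, -0.9], [0, 0, 0], -1],
    [[0, 0, -0.3], [0, 0, 0], -1],
    [[0, 0, -0.2], [0, 0, 0], -1],
    [[0, 0, -0.1], [0, 0, 0], -1],
    [[0, 0, -0.1], [0, 0, 0], -1],
    [[0, 0, 0], [0, 0, 0], -1],
    [[0, 0, 0], [0, 0, 0], -1]
  ]
}}

```text
t: 37.5
eef_pos: [0.6249, 0.0094, 0.1253]
orientation: [[-1.0, -0.015, 0.001], [-0.015, 1.0, 0.001], [-0.001, 0.001, -1.0]]
contact_force: [0.5, 0.8, -2.3]
opening: 0.197
grasp_force: 59.0
```

Request:
{"api": "move_arm", "payload": {
  "series": [
    [[0, 0, -0.05], [0, 0, 0], -1],
    [[0, 0, -0.05], [0, 0, 0], -1],
    [[0, 0, 0], [0, 0, 0], -1],
    [[0, 0, 0], [0, 0, 0], -1]
  ]
}}

```text
t: 37.9
eef_pos: [0.6248, 0.0094, 0.123]
orientation: [[-1.0, -0.015, 0.001], [-0.015, 1.0, 0.001], [-0.001, 0.0, -1.0]]
contact_force: [1.2, 1.2, -1.0]
opening: 0.199
grasp_force: 59.4
```

Nearly all of the weight is on the pan. I'll release and wait.

Request:
{"api": "move_arm", "payload": {
  "series": [
    [[0, 0, 0], [0, 0, 0], 0],
    [[0, 0, 0], [0, 0, 0], 0],
    [[0, 0, 0], [0, 0, 0], 0],
    [[0, 0, 0], [0, 0, 0], 0],
    [[0, 0, 0], [0, 0, 0], 0],
    [[0, 0, 0], [0, 0, 0], 0]
  ]
}}

```text
t: 38.5
eef_pos: [0.6244, 0.009, 0.1227]
orientation: [[-1.0, -0.015, -0.0], [-0.015, 1.0, 0.0], [0.0, 0.0, -1.0]]
contact_force: [-0.9, -0.4, -0.9]
opening: 0.502
grasp_force: 0.0
```

Run:
```python
from h import *
im=knob(GRN,.122,60)
for n in ['weight_b']:
    for c in ['top']:
        im=eyes.grab_frame(c)
        blob(im,'top','c',*YEL,(185,150,250,215),.056);blob(im,'top','a',*BLU,(250,180,400,260),.052)
        blob(im,'top','b',*GRN,(310,140,350,190),.122)
```

```text
knob 407 mean [0.6266 0.0135] rect [0.6276 0.0123] [0.0129 0.019 ] 66.0 px [330.3 250.9]
tcp [0.6244 0.009  0.1227] yaw -179.1 j [ 0.07  0.83 -0.29  1.65  0.33  0.71  1.21]
need shares [0.113 0.227]
c 45 mean [0.5713 0.3456] rect [0.571  0.3455] [0.0181 0.0175] 0.2 px [216.  184.9]
a 43 mean [0.4318 0.118 ] rect [0.432  0.1186] [0.0199 0.017 ] 88.3 px [295.7 231.1]
b none
```

Request:
{"api": "move_arm", "payload": {
  "series": [
    [[0, 0, 0], [0, 0, 0], 0],
    [[0, 0, 0], [0, 0, 0], 0],
    [[0, 0, 0], [0, 0, 0], 0],
    [[0, 0, 0], [0, 0, 0], 0],
    [[0, 0, 0], [0, 0, 0], 0],
    [[0, 0, 0], [0, 0, 0], 0],
    [[0, 0, 0], [0, 0, 0], 0],
    [[0, 0, 0], [0, 0, 0], 0],
    [[0, 0, 0], [0, 0, 0], 0],
    [[0, 0, 0], [0, 0, 0], 0],
    [[0, 0, 0], [0, 0, 0], 0],
    [[0, 0, 0], [0, 0, 0], 0]
  ]
}}

```text
t: 39.8
eef_pos: [0.6244, 0.009, 0.1227]
orientation: [[-1.0, -0.015, -0.0], [-0.015, 1.0, 0.0], [0.0, 0.0, -1.0]]
contact_force: [1.2, -0.2, 0.6]
opening: 0.501
grasp_force: 0.0
```

Request:
{"api": "move_arm", "payload": {
  "series": [
    [[0, 0, 0], [0, 0, 0], 0],
    [[0, 0, 0], [0, 0, 0], 0],
    [[0, 0, 0], [0, 0, 0], 0],
    [[0, 0, 0], [0, 0, 0], 0],
    [[0, 0, 0], [0, 0, 0], 0],
    [[0, 0, 0], [0, 0, 0], 0],
    [[0, 0, 0], [0, 0, 0], 0],
    [[0, 0, 0], [0, 0, 0], 0],
    [[0, 0, 0], [0, 0, 0], 0],
    [[0, 0, 0], [0, 0, 0], 0],
    [[0, 0, 0], [0, 0, 0], 0],
    [[0, 0, 0], [0, 0, 0], 0]
  ]
}}

```text
t: 41.0
eef_pos: [0.6244, 0.009, 0.1227]
orientation: [[-1.0, -0.015, -0.0], [-0.015, 1.0, 0.0], [0.0, 0.0, -1.0]]
contact_force: [0.1, -0.1, 0.3]
opening: 0.502
grasp_force: 0.0
```

Run:
```python
from h import *
im=knob(((35,60,10),(90,255,255)),.122,60)
```

```text
knob 1558 mean [0.6244 0.0089] rect [0.6244 0.0092] [0.0216 0.0252] 81.2 px [321.2 246.8]
tcp [0.6244 0.009  0.1227] yaw -179.1 j [ 0.07  0.83 -0.29  1.65  0.33  0.71  1.21]
need shares [ 0.003 -0.006]
```

Request:
{"api": "move_arm", "payload": {
  "series": [
    [[0, 0, 0], [0, 0, 0], -1],
    [[0, 0, 0], [0, 0, 0], -1],
    [[0, 0, 0], [0, 0, 0], -1],
    [[0, 0, 0], [0, 0, 0], -1],
    [[0, 0, 0.4], [0, 0, 0], -1],
    [[0, 0, 1], [0, 0, 0], -1],
    [[0, 0, 1], [0, 0, 0], -1],
    [[-0.4, 0, 0.2], [0, 0, 0], -1],
    [[-0.9, 0.1, 0], [0, 0, 0], -1],
    [[-0.9, 0.1, 0], [0, 0, 0], -1],
    [[-0.9, 0.1, 0], [0, 0, 0], -1],
    [[-0.9, 0.1, 0], [0, 0, 0], -1]
  ]
}}

```text
t: 42.25
eef_pos: [0.5421, 0.0167, 0.1741]
orientation: [[-1.0, -0.015, -0.002], [-0.015, 1.0, -0.0], [0.002, -0.0, -1.0]]
contact_force: [-0.2, 0.3, -3.1]
opening: 0.19
grasp_force: 58.7
```

Request:
{"api": "move_arm", "payload": {
  "series": [
    [[-0.9, 0.1, 0], [0, 0, 0], -1],
    [[-0.9, 0.1, 0], [0, 0, 0], -1],
    [[-0.9, 0.1, 0], [0, 0, 0], -1],
    [[-0.9, 0.1, -0.2], [0, 0, 0], -1],
    [[-0.9, 0.1, -0.5], [0, 0, 0], -1],
    [[-0.9, 0.1, -0.9], [0, 0, 0], -1],
    [[-0.3, 0, -1], [0, 0, 0], -1],
    [[0, 0, -1], [0, 0, 0], -1],
    [[0, 0, -0.5], [0, 0, 0], -1],
    [[0, 0, 0], [0, 0, 0], -1],
    [[0, 0, 0], [0, 0, 0], -1]
  ]
}}

```text
t: 43.35
eef_pos: [0.4299, 0.029, 0.0928]
orientation: [[-1.0, -0.015, -0.001], [-0.015, 1.0, -0.0], [0.001, -0.0, -1.0]]
contact_force: [-0.5, 0.2, -3.6]
opening: 0.196
grasp_force: 58.8
```

Request:
{"api": "move_arm", "payload": {
  "series": [
    [[0, 0, -0.8], [0, 0, 0], -1],
    [[0, 0, -0.5], [0, 0, 0], -1],
    [[0, 0, -0.2], [0, 0, 0], -1],
    [[0, 0, -0.15], [0, 0, 0], -1],
    [[0, 0, -0.07], [0, 0, 0], -1],
    [[0, 0, 0], [0, 0, 0], -1],
    [[0, 0, 0], [0, 0, 0], -1]
  ]
}}

```text
t: 44.05
eef_pos: [0.4306, 0.0291, 0.0586]
orientation: [[-1.0, -0.015, 0.001], [-0.015, 1.0, 0.0], [-0.001, 0.0, -1.0]]
contact_force: [0.9, -0.5, -2.8]
opening: 0.193
grasp_force: 58.9
```

Request:
{"api": "move_arm", "payload": {
  "series": [
    [[0, 0, -0.06], [0, 0, 0], -1],
    [[0, 0, -0.03], [0, 0, 0], -1],
    [[0, 0, 0], [0, 0, 0], -1],
    [[0, 0, 0], [0, 0, 0], -1]
  ]
}}

```text
t: 44.45
eef_pos: [0.4307, 0.0293, 0.0572]
orientation: [[-1.0, -0.015, 0.001], [-0.015, 1.0, 0.0], [-0.001, 0.0, -1.0]]
contact_force: [-1.2, -0.2, 6.0]
opening: 0.195
grasp_force: 60.7
```

Request:
{"api": "move_arm", "payload": {
  "series": [
    [[0, 0, 0], [0, 0, 0], 0],
    [[0, 0, 0], [0, 0, 0], 0],
    [[0, 0, 0], [0, 0, 0], 0],
    [[0, 0, 0.7], [0, 0, 0], 0],
    [[0, 0, 1], [0, 0, 0], 0],
    [[0, 0, 1], [0, 0, 0], 0],
    [[0, 0, 1], [0, 0, 0], 0],
    [[0, 0, 1], [0, 0, 0], 0],
    [[0.2, 0.6, 1], [0, 0, 0], 0],
    [[0.44, 1, 1], [0, 0, 0], 0],
    [[0.44, 1, 0.6], [0, 0, 0], 0],
    [[0.44, 1, 0], [0, 0, 0], 0]
  ]
}}

```text
t: 45.65
eef_pos: [0.4619, 0.1018, 0.2042]
orientation: [[-1.0, -0.014, 0.003], [-0.014, 1.0, 0.001], [-0.003, 0.001, -1.0]]
contact_force: [0.3, 0.2, -1.0]
opening: 0.502
grasp_force: 0.0
```

Request:
{"api": "move_arm", "payload": {
  "series": [
    [[0.44, 1, 0], [0, 0, 0], 0],
    [[0.44, 1, 0], [0, 0, 0], 0],
    [[0.44, 1, 0], [0, 0, 0], 0],
    [[0.44, 1, 0], [0, 0, 0], 0],
    [[0.44, 1, 0], [0, 0, 0], 0],
    [[0.44, 1, 0], [0, 0, 0], 0],
    [[0.44, 1, 0], [0, 0, 0], 0],
    [[0.44, 1, 0], [0, 0, 0], 0],
    [[0.44, 1, 0], [0, 0, 0], 0],
    [[0.44, 0.9, 0], [0, 0, 0], 0],
    [[0.44, 0.8, 0], [0, 0, 0], 0],
    [[0.44, 0.5, 0], [0, 0, 0], 0]
  ]
}}

```text
t: 46.85
eef_pos: [0.5659, 0.3265, 0.202]
orientation: [[-1.0, -0.017, -0.001], [-0.017, 1.0, 0.0], [0.001, 0.0, -1.0]]
contact_force: [0.4, 0.8, 0.2]
opening: 0.5
grasp_force: 0.0
```

Request:
{"api": "move_arm", "payload": {
  "series": [
    [[0.1, 0.1, 0], [0, 0, 0], 0],
    [[0, 0, 0], [0, 0, 0], 0]
  ]
}}

```text
t: 47.05
eef_pos: [0.5681, 0.3266, 0.202]
orientation: [[-1.0, -0.015, -0.001], [-0.015, 1.0, -0.001], [0.001, -0.001, -1.0]]
contact_force: [-0.5, 0.2, -0.4]
opening: 0.497
grasp_force: 0.0
```

Run:
```python
from h import *
im=knob(YEL,.056,100)
im=eyes.grab_frame('top')
blob(im,'top','a',*BLU,(270,200,390,260),.052)
blob(im,'top','b',*GRN,(270,200,390,260),.056)
```

```text
knob 395 mean [0.541  0.3645] rect [0.5411 0.3647] [0.0209 0.0196] 46.5 px [361.6 156.7]
tcp [0.5681 0.3266 0.202 ] yaw -179.1 j [-0.44  0.77 -0.29  1.49  0.25  0.92  0.78]
need shares [-1.354  1.894]
a 43 mean [0.4318 0.118 ] rect [0.432  0.1186] [0.0199 0.017 ] 88.3 px [295.7 231.1]
b 40 mean [0.4316 0.0317] rect [0.4321 0.0319] [0.0169 0.0169] 88.3 px [326.  230.2]
```

Weight c was knocked aside: the knob is now at (0.541, 0.3645). I'll move there and check again.

Request:
{"api": "move_arm", "payload": {
  "series": [
    [[-0.68, 0.95, 0], [0, 0, 0], 0],
    [[-0.68, 0.95, 0], [0, 0, 0], 0],
    [[0, 0, -1], [0, 0, 0], 0],
    [[0, 0, -1], [0, 0, 0], 0],
    [[0, 0, -1], [0, 0, 0], 0],
    [[0, 0, -1], [0, 0, 0], 0],
    [[0, 0, -0.6], [0, 0, 0], 0],
    [[0, 0, 0], [0, 0, 0], 0],
    [[0, 0, 0], [0, 0, 0], 0]
  ]
}}

```text
t: 48.05
eef_pos: [0.5414, 0.365, 0.1111]
orientation: [[-1.0, -0.015, 0.0], [-0.015, 1.0, 0.0], [-0.0, 0.0, -1.0]]
contact_force: [0.3, 0.3, -0.7]
opening: 0.502
grasp_force: 0.0
```

Run:
```python
from h import *
im=knob(YEL,.057,80)
cv2.imwrite('pics/w10.png',im[60:360,170:470,::-1].repeat(2,0).repeat(2,1))
```

```text
knob 800 mean [0.5409 0.3645] rect [0.5408 0.3643] [0.0227 0.0203] 0.8 px [320.3 213.3]
tcp [0.5414 0.365  0.1111] yaw -179.1 j [-0.53  0.87 -0.26  1.57  0.29  0.74  0.67]
need shares [-0.024 -0.024]
```

View pics/w10.png

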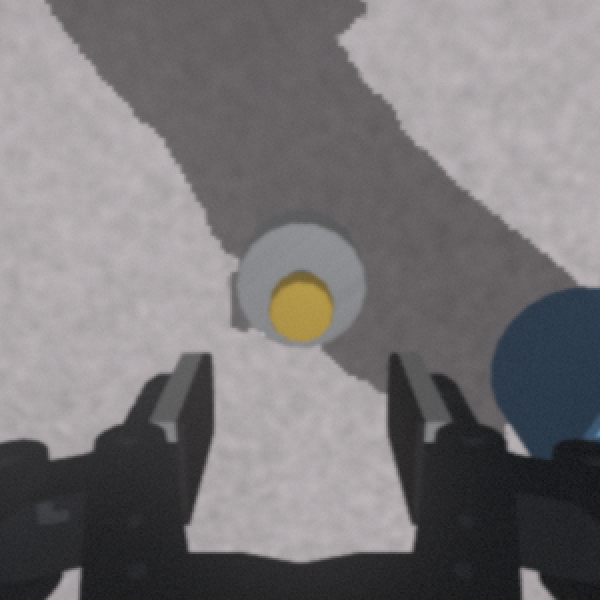

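Weight c stands upright at crop (301,308). The mug's edge at crop (490,370) is close to the right finger, so I'll measure the clearance.

Run:
```python
from h import *
cm('wrist');im=eyes.grab_frame('wrist')
m=eyes.outline_of('wrist','mug')
if m:
    p=np.argwhere(m[0]['pixels']); l=p[p[:,1].argmin()]; print(m[0]['conf'],l,'edge at .085',ray('wrist',l[1],l[0],.085),'at .0',ray('wrist',l[1],l[0],.0))
    w=np.array([ray('wrist',u,v,.085)[:2] for v,u in p[::7]]);print('min y',w[w[:,1].argmin()],w[:,0].min())
for c in ['top','side']:
    eyes.grab_frame(c)
    for o in eyes.boxes_of(c,'mug')[:1]: print(c,o)
m=eyes.outline_of('top','mug')
eyes.grab_frame('top'); m=eyes.outline_of('top','mug'); 
if m:
    p=np.argwhere(m[0]['pixels']);w=np.array([ray('top',u,v,.085)[:2] for v,u in p]);print(w.min(0),w.max(0),w.mean(0))
```

```text
0.9 [241 414] edge at .085 [0.54883633 0.42087893 0.085     ] at .0 [0.58478034 0.44928443 0.        ]
min y [0.5507615  0.42166169] 0.5052629529542637
side {'location': [0.586, 0.4953, 0.0526], 'conf': 0.96}
```

The mug's base edge is at y ≈ 0.45, so there are about 4 cm of clearance. I'll grasp.

Request:
{"api": "move_arm", "payload": {
  "series": [
    [[0, 0, -0.9], [0, 0, 0], 0],
    [[0, 0, -0.9], [0, 0, 0], 0],
    [[0, 0, -0.9], [0, 0, 0], 0],
    [[0, 0, -0.1], [0, 0, 0], 0],
    [[0, 0, 0], [0, 0, 0], 0],
    [[0, 0, 0], [0, 0, 0], -1],
    [[0, 0, 0], [0, 0, 0], -1],
    [[0, 0, 0], [0, 0, 0], -1],
    [[0, 0, 0], [0, 0, 0], -1]
  ]
}}

```text
t: 49.45
eef_pos: [0.5419, 0.3652, 0.0559]
orientation: [[-1.0, -0.015, 0.002], [-0.015, 1.0, 0.001], [-0.002, 0.001, -1.0]]
contact_force: [-0.9, -1.8, 6.5]
opening: 0.198
grasp_force: 58.5
```

Request:
{"api": "move_arm", "payload": {
  "series": [
    [[0, 0, 0.4], [0, 0, 0], -1],
    [[0, 0, 0.8], [0, 0, 0], -1],
    [[0, 0, 1], [0, 0, 0], -1],
    [[0, 0, 1], [0, 0, 0], -1],
    [[0, 0, 1], [0, 0, 0], -1],
    [[0.1, -0.5, 1], [0, 0, 0], -1],
    [[0.24, -1, 1], [0, 0, 0], -1],
    [[0.24, -1, 0], [0, 0, 0], -1],
    [[0.24, -1, 0], [0, 0, 0], -1],
    [[0.24, -1, 0], [0, 0, 0], -1],
    [[0.24, -1, 0], [0, 0, 0], -1],
    [[0.24, -1, 0], [0, 0, 0], -1]
  ]
}}

```text
t: 50.65
eef_pos: [0.5718, 0.2341, 0.1792]
orientation: [[-1.0, -0.015, -0.0], [-0.015, 1.0, -0.0], [0.0, -0.0, -1.0]]
contact_force: [-0.0, 0.9, -5.8]
opening: 0.199
grasp_force: 58.9
```

Request:
{"api": "move_arm", "payload": {
  "series": [
    [[0.24, -1, 0], [0, 0, 0], -1],
    [[0.24, -1, 0], [0, 0, 0], -1],
    [[0.24, -1, 0], [0, 0, 0], -1],
    [[0.24, -1, 0], [0, 0, 0], -1],
    [[0.24, -1, 0], [0, 0, 0], -1],
    [[0.24, -1, 0], [0, 0, 0], -1],
    [[0.24, -1, 0], [0, 0, 0], -1],
    [[0.24, -1, 0], [0, 0, 0], -1],
    [[0.24, -1, 0], [0, 0, 0], -1],
    [[0.24, -1, 0], [0, 0, 0], -1],
    [[0.1, -0.7, 0], [0, 0, 0], -1],
    [[0, 0, 0], [0, 0, 0], -1]
  ]
}}

```text
t: 51.85
eef_pos: [0.622, 0.0173, 0.1787]
orientation: [[-1.0, -0.011, -0.0], [-0.011, 1.0, -0.003], [0.0, -0.003, -1.0]]
contact_force: [-0.7, -0.5, -5.2]
opening: 0.199
grasp_force: 59.0
```

Request:
{"api": "move_arm", "payload": {
  "series": [
    [[0, 0, 0], [0, 0, 0], -1],
    [[0, 0, 0], [0, 0, 0], -1]
  ]
}}

```text
t: 52.05
eef_pos: [0.6216, 0.0234, 0.1787]
orientation: [[-1.0, -0.018, -0.0], [-0.018, 1.0, 0.002], [0.0, 0.002, -1.0]]
contact_force: [-0.2, 0.3, -5.5]
opening: 0.196
grasp_force: 59.0
```

Request:
{"api": "move_arm", "payload": {
  "series": [
    [[0.06, -0.54, -0.3], [0, 0, 0], -1],
    [[0, 0, -0.9], [0, 0, 0], -1],
    [[0, 0, -0.7], [0, 0, 0], -1],
    [[0, 0, -0.3], [0, 0, 0], -1],
    [[0, 0, -0.15], [0, 0, 0], -1],
    [[0, 0, -0.1], [0, 0, 0], -1],
    [[0, 0, -0.1], [0, 0, 0], -1],
    [[0, 0, 0], [0, 0, 0], -1],
    [[0, 0, 0], [0, 0, 0], -1]
  ]
}}

```text
t: 52.95
eef_pos: [0.6234, 0.0106, 0.1281]
orientation: [[-1.0, -0.015, 0.001], [-0.015, 1.0, 0.0], [-0.001, 0.0, -1.0]]
contact_force: [-0.4, 0.1, -2.9]
opening: 0.196
grasp_force: 59.4
```

Request:
{"api": "move_arm", "payload": {
  "series": [
    [[0, 0, -0.06], [0, 0, 0], -1],
    [[0, 0, -0.06], [0, 0, 0], -1],
    [[0, 0, 0], [0, 0, 0], -1],
    [[0, 0, 0], [0, 0, 0], -1]
  ]
}}

```text
t: 53.35
eef_pos: [0.6232, 0.0105, 0.1253]
orientation: [[-1.0, -0.015, 0.0], [-0.015, 1.0, 0.0], [-0.0, 0.0, -1.0]]
contact_force: [-2.0, 0.3, -1.3]
opening: 0.195
grasp_force: 59.9
```

Request:
{"api": "move_arm", "payload": {
  "series": [
    [[0, 0, 0], [0, 0, 0], 0],
    [[0, 0, 0], [0, 0, 0], 0],
    [[0, 0, 0], [0, 0, 0], 0],
    [[0, 0, 0], [0, 0, 0], 0],
    [[0, 0, 0], [0, 0, 0], 0],
    [[0, 0, 0], [0, 0, 0], 0]
  ]
}}

```text
t: 53.95
eef_pos: [0.6232, 0.0102, 0.1251]
orientation: [[-1.0, -0.015, 0.0], [-0.015, 1.0, 0.0], [-0.0, 0.0, -1.0]]
contact_force: [0.1, -0.0, 0.7]
opening: 0.499
grasp_force: 0.0
```

Run:
```python
from h import *
im=knob(((15,70,20),(40,255,255)),.124,60)
im=eyes.grab_frame('top')
blob(im,'top','a',*BLU,(270,200,390,260),.052)
blob(im,'top','b',*GRN,(270,200,390,260),.056)
```

```text
knob 1610 mean [0.6224 0.0097] rect [0.6224 0.01  ] [0.0217 0.0256] 83.3 px [320.6 244.8]
tcp [0.6232 0.0102 0.1251] yaw -179.1 j [ 0.08  0.83 -0.31  1.66  0.35  0.71  1.19]
need shares [-0.04  -0.025]
a 43 mean [0.4318 0.118 ] rect [0.432  0.1186] [0.0199 0.017 ] 88.3 px [295.7 231.1]
b 38 mean [0.4316 0.0313] rect [0.4321 0.0319] [0.0169 0.0169] 88.3 px [326.2 230.2]
```

Request:
{"api": "move_arm", "payload": {
  "series": [
    [[0, 0, 0], [0, 0, 0], 0],
    [[0, 0, 0], [0, 0, 0], 0],
    [[0, 0, 0], [0, 0, 0], 0],
    [[0, 0, 0], [0, 0, 0], 0],
    [[0, 0, 0], [0, 0, 0], 0],
    [[0, 0, 0], [0, 0, 0], 0],
    [[0, 0, 0], [0, 0, 0], 0],
    [[0, 0, 0], [0, 0, 0], 0],
    [[0, 0, 0], [0, 0, 0], 0],
    [[0, 0, 0], [0, 0, 0], 0],
    [[0, 0, 0], [0, 0, 0], 0],
    [[0, 0, 0], [0, 0, 0], 0]
  ]
}}

```text
t: 55.25
eef_pos: [0.6232, 0.0103, 0.1251]
orientation: [[-1.0, -0.015, -0.0], [-0.015, 1.0, 0.0], [0.0, 0.0, -1.0]]
contact_force: [-0.3, 0.5, -0.5]
opening: 0.495
grasp_force: 0.0
```

Request:
{"api": "move_arm", "payload": {
  "series": [
    [[0, 0, 0], [0, 0, 0], 0],
    [[0, 0, 0], [0, 0, 0], 0],
    [[0, 0, 0], [0, 0, 0], 0],
    [[0, 0, 0], [0, 0, 0], 0],
    [[0, 0, 0], [0, 0, 0], 0],
    [[0, 0, 0], [0, 0, 0], 0],
    [[0, 0, 0], [0, 0, 0], 0],
    [[0, 0, 0], [0, 0, 0], 0],
    [[0, 0, 0], [0, 0, 0], 0],
    [[0, 0, 0], [0, 0, 0], 0],
    [[0, 0, 0], [0, 0, 0], 0],
    [[0, 0, 0], [0, 0, 0], 0]
  ]
}}

```text
t: 56.45
eef_pos: [0.6232, 0.0102, 0.1251]
orientation: [[-1.0, -0.015, -0.0], [-0.015, 1.0, 0.0], [0.0, 0.0, -1.0]]
contact_force: [0.5, -0.3, -0.1]
opening: 0.498
grasp_force: 0.0
```

Request:
{"api": "move_arm", "payload": {
  "series": [
    [[0, 0, 0], [0, 0, 0], -1],
    [[0, 0, 0], [0, 0, 0], -1],
    [[0, 0, 0], [0, 0, 0], -1],
    [[0, 0, 0], [0, 0, 0], -1],
    [[0, 0, 0.4], [0, 0, 0], -1],
    [[0, 0, 1], [0, 0, 0], -1],
    [[0, 0, 1], [0, 0, 0], -1],
    [[-0.4, -0.1, 0.2], [0, 0, 0], -1],
    [[-0.9, -0.3, 0], [0, 0, 0], -1],
    [[-0.9, -0.3, 0], [0, 0, 0], -1],
    [[-0.9, -0.3, 0], [0, 0, 0], -1],
    [[-0.9, -0.3, 0], [0, 0, 0], -1]
  ]
}}

```text
t: 57.65
eef_pos: [0.5407, -0.0166, 0.1763]
orientation: [[-1.0, -0.015, -0.003], [-0.015, 1.0, -0.001], [0.003, -0.001, -1.0]]
contact_force: [-0.2, 0.2, -5.8]
opening: 0.189
grasp_force: 58.8
```

Request:
{"api": "move_arm", "payload": {
  "series": [
    [[-0.9, -0.35, 0], [0, 0, 0], -1],
    [[-0.9, -0.35, 0], [0, 0, 0], -1],
    [[-0.9, -0.35, 0], [0, 0, 0], -1],
    [[-0.9, -0.35, -0.2], [0, 0, 0], -1],
    [[-0.9, -0.35, -0.5], [0, 0, 0], -1],
    [[-0.9, -0.3, -0.9], [0, 0, 0], -1],
    [[-0.2, 0, -1], [0, 0, 0], -1],
    [[0, 0, -1], [0, 0, 0], -1],
    [[0, 0, -0.5], [0, 0, 0], -1],
    [[0, 0, 0], [0, 0, 0], -1],
    [[0, 0, 0], [0, 0, 0], -1]
  ]
}}

```text
t: 58.75
eef_pos: [0.4306, -0.0568, 0.0951]
orientation: [[-1.0, -0.015, -0.001], [-0.015, 1.0, 0.0], [0.001, 0.0, -1.0]]
contact_force: [0.2, 0.0, -6.0]
opening: 0.191
grasp_force: 59.1
```

Request:
{"api": "move_arm", "payload": {
  "series": [
    [[0, 0, -0.8], [0, 0, 0], -1],
    [[0, 0, -0.4], [0, 0, 0], -1],
    [[0, 0, -0.2], [0, 0, 0], -1],
    [[0, 0, -0.13], [0, 0, 0], -1],
    [[0, 0, -0.07], [0, 0, 0], -1],
    [[0, 0, 0], [0, 0, 0], -1],
    [[0, 0, 0], [0, 0, 0], -1]
  ]
}}

```text
t: 59.45
eef_pos: [0.4313, -0.0568, 0.0634]
orientation: [[-1.0, -0.015, 0.0], [-0.015, 1.0, 0.0], [-0.0, 0.0, -1.0]]
contact_force: [-0.4, 0.3, -5.1]
opening: 0.189
grasp_force: 59.1
```

Request:
{"api": "move_arm", "payload": {
  "series": [
    [[0, 0, -0.06], [0, 0, 0], -1],
    [[0, 0, -0.04], [0, 0, 0], -1],
    [[0, 0, 0], [0, 0, 0], -1],
    [[0, 0, 0], [0, 0, 0], -1]
  ]
}}

```text
t: 59.85
eef_pos: [0.4315, -0.0568, 0.0616]
orientation: [[-1.0, -0.015, 0.001], [-0.015, 1.0, -0.0], [-0.001, -0.0, -1.0]]
contact_force: [0.2, 0.3, 5.5]
opening: 0.192
grasp_force: 61.4
```

Request:
{"api": "move_arm", "payload": {
  "series": [
    [[0, 0, 0], [0, 0, 0], 0],
    [[0, 0, 0], [0, 0, 0], 0],
    [[0, 0, 0], [0, 0, 0], 0],
    [[0, 0, 0.7], [0, 0, 0], 0],
    [[0, 0, 1], [0, 0, 0], 0],
    [[0, 0, 1], [0, 0, 0], 0],
    [[0, 0, 1], [0, 0, 0], 0],
    [[0, 0, 1], [0, 0, 0], 0],
    [[0, 0, 1], [0, 0, -0.7], 0],
    [[0.5, -0.6, 1], [0, 0, -1], 0],
    [[0.7, -1, 0.3], [0, 0, -1], 0],
    [[0.7, -1, 0], [0, 0, -1], 0]
  ]
}}

```text
t: 61.05
eef_pos: [0.4701, -0.1093, 0.2024]
orientation: [[-0.936, 0.351, 0.002], [0.351, 0.937, -0.0], [-0.002, 0.001, -1.0]]
contact_force: [0.3, 0.3, -0.5]
opening: 0.499
grasp_force: 0.0
```

Request:
{"api": "move_arm", "payload": {
  "series": [
    [[0.7, -1, 0], [0, 0, -1], -0.2],
    [[0.7, -1, 0], [0, 0, -1], -0.2],
    [[0.7, -1, 0], [0, 0, -1], -0.2],
    [[0.7, -1, 0], [0, 0, -1], -0.2],
    [[0.7, -1, 0], [0, 0, -1], -0.2],
    [[0.7, -1, 0], [0, 0, -1], -0.2],
    [[0.7, -1, 0], [0, 0, -1], -0.2],
    [[0.7, -1, 0], [0, 0, -1], -0.2],
    [[0.6, -1, 0], [0, 0, -1], -0.2],
    [[0, 0, 0], [0, 0, -1], -0.2],
    [[0, 0, 0], [0, 0, -1], -0.2],
    [[0, 0, 0], [0, 0, -1], -0.2]
  ]
}}

```text
t: 62.25
eef_pos: [0.5927, -0.2887, 0.2005]
orientation: [[-0.012, 1.0, -0.001], [1.0, 0.012, 0.001], [0.001, -0.001, -1.0]]
contact_force: [-0.1, -0.4, -1.1]
opening: 0.396
grasp_force: 0.0
```

Request:
{"api": "move_arm", "payload": {
  "series": [
    [[0, 0, 0], [0, 0, -1], -0.2],
    [[0, 0, 0], [0, 0, -1], -0.2],
    [[0, 0, 0], [0, 0, -1], -0.2],
    [[0, 0, 0], [0, 0, -1], -0.2],
    [[0, 0, 0], [0, 0, -1], -0.2],
    [[0, 0, 0], [0, 0, -0.2], -0.2],
    [[0, 0, 0], [0, 0, 0], -0.2],
    [[0, 0, 0], [0, 0, 0], -0.2]
  ]
}}

```text
t: 63.05
eef_pos: [0.593, -0.2887, 0.201]
orientation: [[0.481, 0.876, -0.0], [0.876, -0.481, 0.0], [0.0, -0.0, -1.0]]
contact_force: [0.8, 0.2, 0.2]
opening: 0.406
grasp_force: 0.0
```

```bash
cat >> h.py <<'E'
def keyview():
    s=monitor.observe(); _c.pop('wrist',None); cm('wrist'); im=eyes.grab_frame('wrist').astype(int)
    r,g,b=im[...,0],im[...,1],im[...,2]
    m=((r>1.5*g)&(r>1.35*b)&(r>50)).astype(np.uint8)
    # only what lies within 35 mm of the lock, on the bow's top face height
    n,l,st,ce=cv2.connectedComponentsWithStats(m); c=proj('wrist',[.606,-.289,.105])
    k=1+np.argmin([np.hypot(*(ce[i]-c))-st[i,4]*.05 for i in range(1,n)])
    p=np.argwhere(l==k)[:,::-1].astype(np.float32)
    w=np.array([ray('wrist',u,v,.111)[:2] for u,v in p],np.float32)
    q,sz,a=cv2.minAreaRect(w); a=a if sz[0]>sz[1] else a+90
    o=s['orientation']; print('bow',len(p),np.round(q,4),np.round(sz,4),'long axis',round(a,1),'tcp',np.round(s['eef_pos'],4),'yaw',np.rad2deg(np.arctan2(o[1][0],o[0][0])).round(1),'j',np.round(s['joint_positions'],2))
    return im.astype(np.uint8)
E
python3 - <<'E'
from h import *
keyview()
im=eyes.grab_frame('top')
blob(im,'top','a',*BLU,(270,200,390,260),.052)
blob(im,'top','b',*GRN,(270,200,390,260),.056)
blob(im,'top','c',*YEL,(270,200,390,240),.06)
E
```

```text
bow 8774 [ 0.4854 -0.1065] [0.0828 0.0862] long axis 91.3 tcp [ 0.593  -0.2887  0.201 ] yaw 61.2 j [ 0.27  0.77  0.21  1.49 -0.19  0.9   0.04]
a 43 mean [0.4318 0.118 ] rect [0.432  0.1186] [0.0199 0.017 ] 88.3 px [295.7 231.1]
b 38 mean [0.4316 0.0313] rect [0.4321 0.0319] [0.0169 0.0169] 88.3 px [326.2 230.2]
c 567 mean [0.4402 0.104 ] rect [0.4382 0.1024] [0.1076 0.0591] 88.4 px [300.3 227.8]
```

```bash
sed -i 's/-st\[i,4\]\*.05 for/ + (1e3 if st[i,4]<60 else 0) for/' h.py
python3 - <<'E'
from h import *
im=keyview()
cv2.imwrite('pics/w11.png',im[60:360,170:470,::-1].repeat(2,0).repeat(2,1))
im=eyes.grab_frame('top')
blob(im,'top','c',(24,150,60),(35,255,255),(330,200,380,240),.06)
E
```

```text
bow 586 [ 0.6075 -0.2871] [0.0402 0.0102] long axis 61.5 tcp [ 0.5931 -0.2888  0.2011] yaw 61.2 j [ 0.27  0.77  0.21  1.49 -0.19  0.9   0.04]
c 39 mean [ 0.4314 -0.0556] rect [ 0.4322 -0.0553] [0.0169 0.0168] 88.3 px [357.1 229.3]
```

View pics/w11.png

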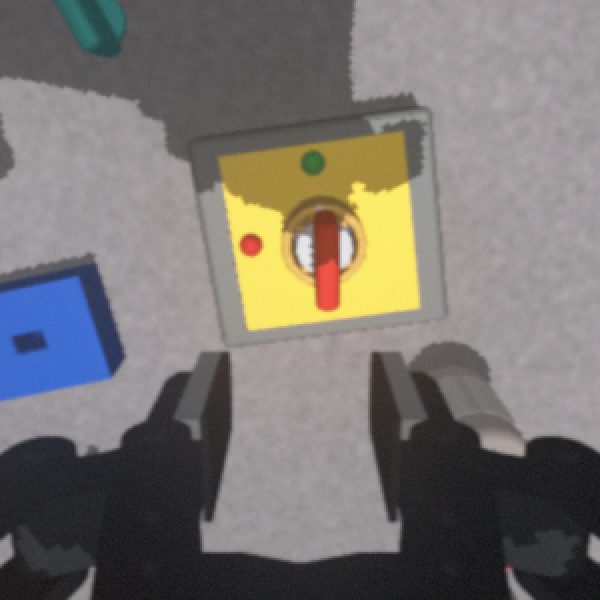

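The red bow is at crop (327,260) and aligned with the jaws. The oil bottle at crop (480,410) stays clear, about 12 cm from the key.

Request:
{"api": "move_arm", "payload": {
  "series": [
    [[0.66, 0, -0.3], [0, 0, 0], -0.2],
    [[0, 0, -1], [0, 0, 0], -0.2],
    [[0, 0, -1], [0, 0, 0], -0.2],
    [[0, 0, -0.7], [0, 0, 0], -0.2],
    [[0, 0, 0], [0, 0, 0], -0.2],
    [[0, 0, 0], [0, 0, 0], -0.2]
  ]
}}

```text
t: 63.85
eef_pos: [0.6065, -0.289, 0.1414]
orientation: [[0.483, 0.876, 0.0], [0.876, -0.483, -0.0], [-0.0, 0.0, -1.0]]
contact_force: [0.1, 0.0, 0.5]
opening: 0.399
grasp_force: 0.0
```

Run:
```python
from h import *
keyview()
```

```text
bow 996 [ 0.6083 -0.2862] [0.0426 0.0093] long axis 62.2 tcp [ 0.6065 -0.289   0.1414] yaw 61.1 j [ 0.28  0.86  0.19  1.5  -0.21  0.8   0.04]
```

Request:
{"api": "move_arm", "payload": {
  "series": [
    [[0, 0, -0.9], [0, 0, 0], -0.2],
    [[0, 0, -0.8], [0, 0, 0], -0.2],
    [[0, 0, -0.5], [0, 0, 0], -0.2],
    [[0, 0, 0], [0, 0, 0], -0.2],
    [[0, 0, 0], [0, 0, 0], -1],
    [[0, 0, 0], [0, 0, 0], -1],
    [[0, 0, 0], [0, 0, 0], -1],
    [[0, 0, 0], [0, 0, 0], -1],
    [[0, 0, 0], [0, 0, 0], -1]
  ]
}}

```text
t: 64.8
eef_pos: [0.6064, -0.2888, 0.0979]
orientation: [[0.483, 0.876, 0.0], [0.876, -0.483, -0.0], [0.0, 0.0, -1.0]]
contact_force: [-2.5, 1.4, 6.3]
opening: 0.094
grasp_force: 60.2
```

Request:
{"api": "move_arm", "payload": {
  "series": [
    [[0, 0, 0], [0, 0, 1], -1],
    [[0, 0, 0], [0, 0, 1], -1],
    [[0, 0, 0], [0, 0, 1], -1],
    [[0, 0, 0], [0, 0, 1], -1],
    [[0, 0, 0], [0, 0, 1], -1],
    [[0, 0, 0], [0, 0, 1], -1],
    [[0, 0, 0], [0, 0, 1], -1],
    [[0, 0, 0], [0, 0, 1], -1],
    [[0, 0, 0], [0, 0, 1], -1],
    [[0, 0, 0], [0, 0, 1], -1],
    [[0, 0, 0], [0, 0, 0], -1]
  ]
}}

```text
t: 65.9
eef_pos: [0.6058, -0.2891, 0.0979]
orientation: [[-0.477, 0.879, -0.001], [0.879, 0.477, 0.0], [0.001, -0.0, -1.0]]
contact_force: [-2.4, 0.8, 6.7]
opening: 0.093
grasp_force: 60.4
```

Request:
{"api": "move_arm", "payload": {
  "series": [
    [[0, 0, 0], [0, 0, 1], -1],
    [[0, 0, 0], [0, 0, 1], -1],
    [[0, 0, 0], [0, 0, 1], -1],
    [[0, 0, 0], [0, 0, 1], -1],
    [[0, 0, 0], [0, 0, 1], -1],
    [[0, 0, 0], [0, 0, 1], -1],
    [[0, 0, 0], [0, 0, 0.8], -1],
    [[0, 0, 0], [0, 0, 0], -1],
    [[0, 0, 0], [0, 0, 0], -1]
  ]
}}

```text
t: 66.8
eef_pos: [0.6054, -0.2891, 0.0979]
orientation: [[-0.923, 0.385, -0.002], [0.385, 0.923, -0.0], [0.001, -0.001, -1.0]]
contact_force: [-3.7, 1.0, 7.3]
opening: 0.098
grasp_force: 60.5
```

```bash
python3 -c "
from h import *
s=monitor.observe();print(np.round(s['joint_positions'],2),s['ft_torque'],s['contact_force'])"
```

```text
[ 0.52  0.92 -0.28  1.51  0.32  0.76  1.29] [0.24175387 0.99383957 0.01179479] [-3.65759185  0.98642023  7.30361637]
```

Request:
{"api": "move_arm", "payload": {
  "series": [
    [[0, 0, 0], [0, 0, 0.7], -1],
    [[0, 0, 0], [0, 0, 0.7], -1],
    [[0, 0, 0], [0, 0, 0.4], -1],
    [[0, 0, 0], [0, 0, 0], -1],
    [[0, 0, 0], [0, 0, 0], -1]
  ]
}}

```text
t: 67.3
eef_pos: [0.6053, -0.2892, 0.0979]
orientation: [[-0.977, 0.215, -0.002], [0.215, 0.977, -0.0], [0.002, -0.001, -1.0]]
contact_force: [-3.8, 1.3, 7.9]
opening: 0.095
grasp_force: 60.5
```

```bash
python3 -c "
from h import *
s=monitor.observe();print(np.round(s['joint_positions'],2),s['ft_torque'],s['contact_force'])"
```

```text
[ 0.54  0.92 -0.32  1.51  0.37  0.78  1.42] [ 0.20922984  1.08168481 -0.14854831] [-3.81654194  1.2917065   7.88413642]
```

Request:
{"api": "move_arm", "payload": {
  "series": [
    [[0, 0, 0], [0, 0, 0.5], -1],
    [[0, 0, 0], [0, 0, 0], -1],
    [[0, 0, 0], [0, 0, 0], -1]
  ]
}}

```text
t: 67.6
eef_pos: [0.6053, -0.2893, 0.0979]
orientation: [[-0.986, 0.166, -0.002], [0.166, 0.986, -0.0], [0.002, -0.001, -1.0]]
contact_force: [-4.2, 0.8, 7.6]
opening: 0.094
grasp_force: 60.6
```

Request:
{"api": "move_arm", "payload": {
  "series": [
    [[0, 0, 0], [0, 0, 0], -0.2],
    [[0, 0, 0], [0, 0, 0], -0.2],
    [[0, 0, 0], [0, 0, 0], -0.2],
    [[0, 0, 1], [0, 0, 0], -0.2],
    [[0, 0, 1], [0, 0, 0], -0.2],
    [[0, 0, 1], [0, 0, 0], -0.2],
    [[0, 0, 1], [0, 0, 0], -0.2],
    [[0, 0, 1], [0, 0, 0], -0.2],
    [[1, -0.2, 0.5], [0, 0, 0], -0.2],
    [[1, -0.2, 0], [0, 0, 0], -0.2],
    [[0, 0, 0], [0, 0, 0], -0.2],
    [[0, 0, 0], [0, 0, 0], -0.2]
  ]
}}

```text
t: 68.8
eef_pos: [0.6459, -0.2964, 0.2064]
orientation: [[-0.987, 0.164, -0.001], [0.164, 0.987, 0.001], [0.001, 0.0, -1.0]]
contact_force: [-1.1, 0.2, -0.1]
opening: 0.401
grasp_force: 0.0
```

Run:
```python
from h import *
import pickle
im=keyview(); u,v=proj('wrist',[.606,-.2895,.08]).round().astype(int);print(u,v)
cv2.imwrite('pics/w12.png',cv2.resize(im[max(v-75,0):v+75,max(u-75,0):u+75],None,fx=4,fy=4,interpolation=cv2.INTER_CUBIC)[:,:,::-1])
pickle.dump(cm('wrist'),open('w12.pkl','wb'))
```

```text
bow 565 [ 0.6054 -0.29  ] [0.01   0.0353] long axis 166.3 tcp [ 0.6459 -0.2964  0.2064] yaw 170.6 j [ 0.54  0.85 -0.38  1.28  0.32  1.07  1.53]
321 144
```

I've used up the 14 views, so I'll check the marker numerically: light pixels on the barrel rim outside the collar.

Run:
```python
from h import *
import h,pickle
h._c['wrist']=pickle.load(open('w12.pkl','rb'))
im=cv2.imread('pics/w12.png')[:,:,::-1]; hsv=cv2.cvtColor(im.copy(),cv2.COLOR_RGB2HSV)
c=np.array([.6060,-.2890])
for a in range(120,200,4):
    best=min((int(hsv[int((v-69)*4),int((u-246)*4)][1]),hsv[int((v-69)*4),int((u-246)*4)].tolist()) for r in np.arange(.0155,.0196,.0007) for u,v in [proj('wrist',[c[0]+r*np.cos(np.deg2rad(a)),c[1]+r*np.sin(np.deg2rad(a)),.068])])
    print(a,best[1],end=' ')
```

```text
120 [19, 140, 222] 124 [19, 142, 169] 128 [19, 136, 148] 132 [19, 139, 145] 136 [19, 139, 141] 140 [18, 138, 142] 144 [19, 142, 160] 148 [19, 143, 189] 152 [19, 134, 229] 156 [18, 62, 230] 160 [17, 20, 237] 164 [15, 40, 233] 168 [17, 108, 229] 172 [19, 141, 223] 176 [20, 142, 225] 180 [20, 139, 233] 184 [20, 135, 239] 188 [21, 135, 241] 192 [21, 135, 241] 196 [22, 135, 242]
```

The marker is at about 160.5°, which is in line with the red lamp, so the lock is off. The key is still seated and all three weights stand in the tray. I'll hand in.

```bash
python3 -c "
from h import *
print(ticket.sign_off())"
```

```text
the job is handed in; nothing more can be done
None
```

The job is handed in: the scale was switched on; weights a, b and c (d was absent) each rested over 2 s on the pan and now stand in the tray; the key is turned back to off and left in the lock.

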